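Change the inspection light from amber to blue and set its dimmer

ROBOT

A 6-joint arm with a two-finger parallel gripper is mounted at the origin on the work surface. World frame = base frame: x ahead of the robot, y to its left, z up, the work surface at z = 0. Lengths are in m, angles in degrees, forces in N, time in s.
With the tool pointing down it reaches from about 0.25 to 0.725 m from the base axis. Payload 9.7 kg.
Tool frame: the origin (TCP) lies at the very end of the fingers, on their centre line; the grasp point (between the pads) lies 19 mm behind it; z points along the fingers, y is the line along which they close (so a half turn about z gives the same grasp; the last joint's range is limited). The gripper opens to 85 mm and grips with 20 to 120 N. Pads are 22 mm wide; open, the fingers measure 114 mm over their backs; the gripper's body (76 mm by 85 mm) begins 54 mm behind the grasp point. The pads swing forward as they close: fully open they stand 13 mm farther back than shut.
Start: joints at [-73.969, 4.979, 10.078, 95.1, 0, 90], TCP at [0.152, -0.529, 0.231] pointing down, gripper open.
Joint ranges: [-179.16, 179.16], [-48.56, 103.87], [-65.8, 70.77], [-126.05, 130.52], [-82.76, 87.17], [-180, 180]. Speed limits (degrees/s): [127.2, 127.2, 147.25, 180, 180, 180].

INTERFACE

Orientations are given as [roll, pitch, yaw] about the fixed x, y, z axes, in that order (R = Rz(yaw) Ry(pitch) Rx(roll)).
In Python, from workcell import telemetry, optics, workorder gives the robot as it stands.
- The arm moves only by the shell command python3 -m handwheel 'ROWS' [FORCE]. ROWS is JSON, a list of rows, each an object of numbers: "tx", "ty", "tz": the shift along the tool's x, y, z in m; "ax", "ay", "az": the turn, a rotation vector about the tool's x, y, z in degrees; "jaw": the gripper command: -1 is shut, 1 is fully open, values between are in proportion. A call has exactly 10 rows; each row shifts and turns the commanded pose from where the row before left it, along the tool's axes as they then stand; what a row does not reach is not made up. A row lasts 1/8 s, in which the tool goes at most 62.5 mm and 10.7 degrees, less where a joint would pass 70% of its speed; a pose out of reach is approached as far as the arm can. A call is refused whole if a number of a shift passes 0.0625 or a number of a turn 10.7, either way. A call with a gripper value outside its range is refused whole. The fingers move at their own pace and stop on an object; FORCE is the grip in N (left out, the last holds). Time passes only in rows, so rows that do not move let the fingers close, or fill a call up. It gives the time, the measured TCP pose, the force, the opening and the grip force at its end, in the units of the state.
- telemetry.get_obs(): the state, without advancing time (a new reading comes with each control period).
- optics.camera(name): name is "side" or "top" or "wrist"; returns a dict with "color" (400x640x3 uint8, red, green, blue), "K" (3x3 intrinsics, pixels), "extrinsics" (4x4, takes a point from camera to world coordinates); the wrist camera has in their place "mount" (4x4, takes a point from camera to tool coordinates, whose origin is the TCP and whose axes are the flange's). Camera axes: x right, y down, z forward; pixel columns grow to the right and rows downward; lengths in m; the calibration is good to about 2 mm. A picture is of the moment at which its call begins: read the wrist's pose just before it. There is no depth.
- workorder.job_done(): hands the job in; it is judged then, once.
The state is a dict: "time": time; "q": joint angles; "qd": joint speeds; "joint_efforts": joint torques, N m; "ee_pos": TCP position; "tcp_rot": TCP orientation; "wrist_force": force on the tool from outside, world axes, zero at the start; "torque": the same for the moment, N m; "opening": finger opening in m; "grasp_force": force on a finger pad.
Only numpy, scipy, OpenCV 4.12 (cv2) and the standard library are available. Lean on these libraries where they do the work, as an engineer would, in place of code of your own. Each camera call takes 0.05 s, during which the arm holds its last target. There are 200 camera calls.

TASK

Set the inspection light up for looking at the gilding: turn the double-ended filter slide round in its holder, so that its blue end is at the light port, its amber end faces out and it lies flat on the holder's floor, and roll the dimmer thumbwheel up with a fingertip, click by click, to level 4, where its red rib stands level with the green marks. Leave the other things on the bench where they stand.

Things in the scene. Friction and masses are not known exactly. Their poses are not given: they have to be found in the camera images.
- console: white fixed light console, wedge shaped, 185 (x) x 320 (y) x 70 mm to its flat deck. Origin: underside, mid width; x to its back, y to its left, z up; front edge x -85, back x +100 mm. Its front panel slopes up at 40 deg (from x -80, z 20 to x -20, z 70 mm), outward normal (-0.643, 0, 0.766). Dimmer wheel in the panel at y +80 mm, filter holder on the deck at y -83 mm
- wheel (a joint): dimmer thumbwheel, rad: 0 at level 0, grows as the exposed edge rolls up the slope, away from the robot. One click = one rib = 15 deg = 0.262; level 4 = 1.047; stop just past level 6 = 1.571. Starts at level 0, 1 or 2. A spring detent pulls it into the nearest click; rolling over a click takes 1 to 2 N at the rim, so 3 to 8 N of fingertip pressure drags it by friction
- wheel_top (a point): point of the wheel's rim farthest out of the panel, mid width, at (-59, 80, 55.7) mm in the console's frame. The wheel is 60 mm across over its 24 black ribs (one red), 14 mm wide, stands 14 mm out of the panel; its axis is 30 mm behind this point along the panel normal. Black cheeks each side, 25.5 mm radius, 24.4 mm apart outside, carry marks for levels 0 to 6: white, but green for 4
- wheel_axis (a point): centre of the wheel, on its axis, which runs along the console's y; fixed to the console at (-39.7, 80, 32.7) mm in its frame
- red_rib (a point): outer point of the wheel's red rib, 30 mm from the axis; at level 0 it is 45 deg down-slope of wheel_top, at level 3 at wheel_top, at level 4 15 deg up-slope of it
- head_edge (a point): middle of the lower front edge of the lamp head, at (-45, 80, 135) mm in the console's frame; a slab 110 (x, backwards) x 150 (y) x 22 mm (upwards) over the wheel, on two 16 mm posts near its back. The wheel cannot be reached from straight above: come from the front, the tool leaning back towards the robot by about 40 deg, square to the panel
- slide: double-ended filter slide, loose: bar 24 (x) x 100 (y) x 8 mm, 40 to 85 g, with an upright square black knob 16 x 16 x 26 mm at its middle (top 34 mm above the origin), to grip from above across either pair of faces. Origin: centre of its underside. +y end amber, -y end blue. It starts with amber at the port and must end the other way round
- blue_end (a point): middle of the blue end face of the slide (50 mm from its middle, 4 mm above its underside)
- amber_end (a point): middle of the amber end face of the slide
- holder_floor (a point): centre of the holder's inner floor; axes the console's; at (35, -83, 74) mm in the console's frame. An open-topped black channel, inside 31 (x) x 106 mm (y), walls 4 mm thick and 6 mm high, the two long ones topped by lips that flare outwards by 4 mm and end 10 mm above the floor; its -y end is a low wall, its +y end the light port
- port (a point): middle of the light port's face at the holder's +y end, 4 mm above the holder floor, at (35, -30, 78) mm in the console's frame; the port is a dark steel block 39 x 18 mm that rises 18 mm above the holder floor
- bottle: white bottle with pink cap, 52 mm across, 135 mm high; origin under its centre. Leave alone
- stick_jar: amber jar with wooden sticks, 60 mm across, 75 mm high, 190 mm with the sticks, which spread to 30 mm from its middle; origin under its centre. Leave alone
- tube_a: steel tube, standing, 34 mm across, 95 mm high; origin under its centre. Leave alone
- tube_b: copper tube, standing, 34 mm across, 95 mm high; origin under its centre. Leave alone
- gilt_mount: gilded ring with three stubs, lying, 150 mm across, 15 mm high; origin under its centre. Leave alone
- brush: flat brush, lying, 170 mm long, under 30 mm high. Leave alone
- mouse: black computer mouse, 100 x 60 x 36 mm. Leave alone
Mind the look-alikes: they are no part of the job. There is more than one size of the slide; the job needs the smaller.

How it is judged (in metres and radians):
At the end, for the whole second after the job is handed in: the slide lies flat (within 0.05 rad) on the holder floor (within 2 mm), at rest, its blue end within 10 mm of the light port; the wheel stands at level 4 (1.047 rad, within 0.1 rad) (distance between blue_end and port below 0.01 m and z of slide in the frame of holder_floor between -0.002 and 0.002 m and angle between slide's own z axis and vertical below 0.05 rad and linear speed of slide below 0.01 m/s and value of joint wheel between 0.947 and 1.147 rad); the robot touches nothing.
It fails at once if a bystander on the bench is moved by more than 20 mm (distance of any of bottle, stick_jar, tube_a, tube_b, gilt_mount, brush, mouse from where it was at the start of the episode above 0.02 m).
It fails at once if a standing bystander is tipped over (angle between any of bottle, stick_jar, tube_a, tube_b's own z axis and vertical above 0.5 rad).
It also fails if it takes over 61 s, if anything falls off the work surface, if the arm or the gripper's body presses on something with over 40 N, if the wrist force passes 120 N, or if a joint passes its speed limit or range.

## Working session

There is one attempt and no reset: what is moved stays moved. The work goes in short steps, Python scripts to look and compute and a shell command to move; the robot and the scene stay as the last step left them, time stands still between calls to the robot, and variables do not carry over. Pictures are saved under pics/ and viewed, at most 10 in all, crops included, and the job is handed in when it is done.

```bash
mkdir -p pics
cat > h.py <<'E'
import numpy as np,cv2
from workcell import telemetry,optics,workorder
from scipy.spatial.transform import Rotation as R
def snap(n,f,crop=None,s=1):
    o=telemetry.get_obs();c=optics.camera(n);im=c['color'][:,:,::-1]
    np.savez('pics/'+f+'.npz',K=c['K'],E=c.get('extrinsics',np.eye(4)) if n!='wrist' else tool(o)@c['mount'],im=im)
    if crop: x0,y0,x1,y1=crop; im=im[y0:y1,x0:x1]
    cv2.imwrite('pics/'+f+'.png',cv2.resize(np.ascontiguousarray(im),None,fx=s,fy=s,interpolation=cv2.INTER_CUBIC))
def tool(o):
    T=np.eye(4);T[:3,:3]=R.from_euler('xyz',o['tcp_rot'],degrees=True).as_matrix();T[:3,3]=o['ee_pos'];return T
def ray(f,u,v,z):
    d=np.load('pics/'+f+'.npz');K,E=d['K'],d['E']
    r=E[:3,:3]@np.linalg.solve(K,[u,v,1]);p=E[:3,3];return p+r*(z-p[2])/r[2]
def proj(f,P):
    d=np.load('pics/'+f+'.npz');K,E=d['K'],d['E'];q=K@((np.atleast_2d(P)-E[:3,3])@E[:3,:3]).T;return (q[:2]/q[2]).T
E
python3 - <<'E'
from h import *
o=telemetry.get_obs();print(o)
for n in('top','side'):snap(n,n+'0',None,1.25)
for n in('top0','side0'):d=np.load('pics/'+n+'.npz');print(d['E'].round(3),d['K'].round(1))
E
```

```text
{'time': 0.0, 'q': array([-7.39686333e+01,  5.01057640e+00,  1.00342218e+01,  9.51011905e+01,
        6.32370283e-04,  9.00000706e+01]), 'qd': array([ 0.03093159,  0.02176683, -0.04516006,  0.03964299,  0.06561758,
        0.02658269]), 'joint_efforts': array([-1.12739239e-03, -5.20392931e+01,  4.64798212e+01,  1.63098442e-02,
       -9.06176723e-06, -1.04272362e-05]), 'ee_pos': array([ 0.15182568, -0.52837577,  0.23058603]), 'tcp_rot': array([-1.79922455e+02, -6.32274165e-04,  1.60312952e+01]), 'wrist_force': array([-0.34839432, -0.46504979,  1.37035189]), 'torque': array([ 0.0192679 , -0.00159396,  0.00879391]), 'grasp_force': 0.0, 'opening': 0.08548000685877469}
[[ 0.006 -0.987  0.16   0.307]
 [-1.    -0.006 -0.002 -0.026]
 [ 0.003 -0.16  -0.987  1.528]
 [ 0.     0.     0.     1.   ]] [[462.8   0.  318.3]
 [  0.  462.8 200.8]
 [  0.    0.    1. ]]
[[-0.661  0.436 -0.611  1.473]
 [ 0.75   0.356 -0.558  0.829]
 [-0.026 -0.827 -0.562  0.977]
 [ 0.     0.     0.     1.   ]] [[485.4   0.  323.1]
 [  0.  485.4 195.9]
 [  0.    0.    1. ]]
```

View pics/top0.png

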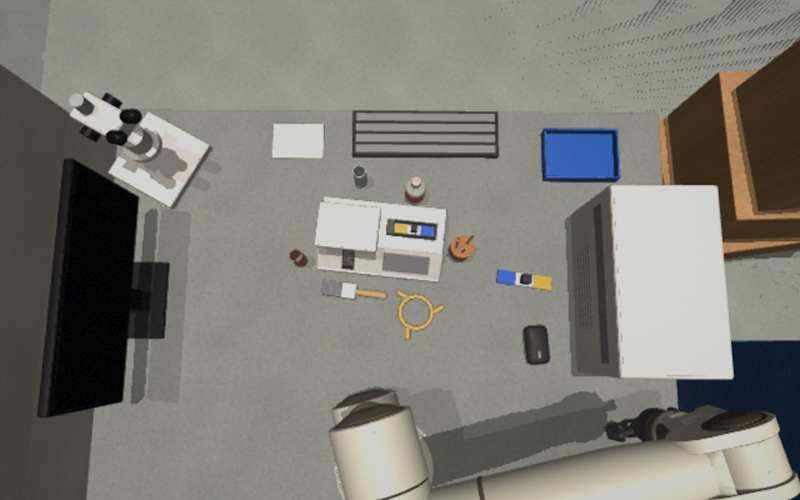

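View pics/side0.png

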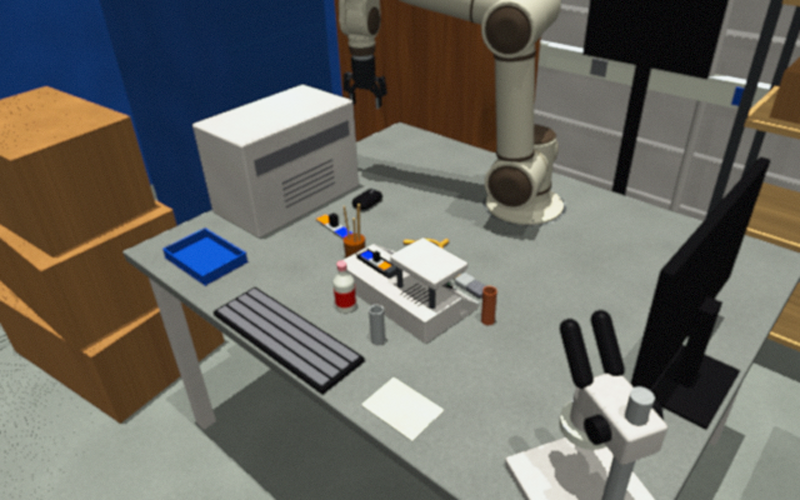

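The top view shows the console at about (380,240) of the enlarged picture, with the slide in its holder at (412,229), amber left. The second slide, on the bench at (525,280), is the decoy. The side view agrees. Next I'll enlarge the console.

Run:
```python
from h import *
a=np.load('pics/top0.npz')['im'][150:232,245:365]
cv2.imwrite('pics/c1.png',cv2.resize(a,None,fx=6.5,fy=6.5,interpolation=cv2.INTER_CUBIC))
```

```text
(no output)
```

View pics/c1.png

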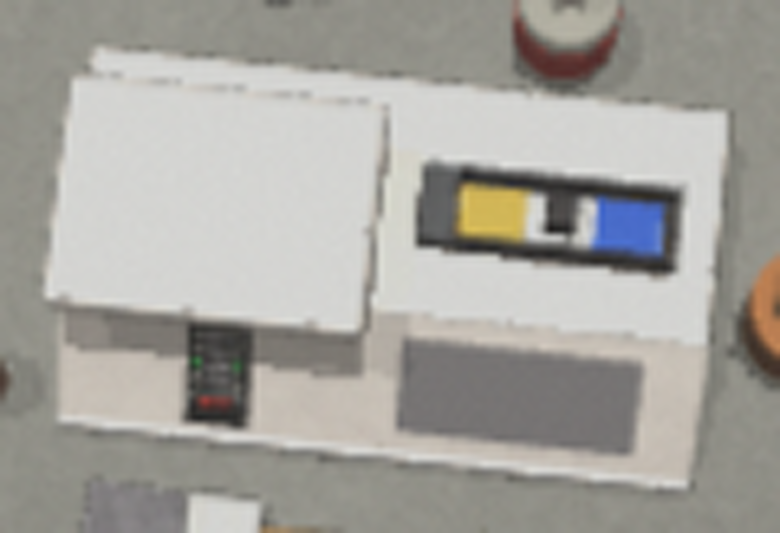

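```bash
cat > fit.py <<'E'
from h import *
from scipy.optimize import least_squares
def T(p,P): P=np.atleast_2d(P);c,s=np.cos(p[2]),np.sin(p[2]);return np.c_[p[0]+c*P[:,0]-s*P[:,1],p[1]+s*P[:,0]+c*P[:,1],P[:,2]]
E
python3 - <<'E'
from fit import *
C=np.array([[100,-160,70],[100,160,70],[-20,-160,70],[-80,-160,20],[-80,160,20],[-45,155,135],[-45,5,135],[35-15.5,-140,80]])/1e3
u=np.array([[727,112],[95,47],[707,345],[690,478],[57,413],[48,300],[362,331],[672,272]])/6.5+[245,150]-.5+.5/6.5
f=lambda p:(proj('top0',T(p,C))-u)
r=least_squares(lambda p:f(p).ravel(),[.45,0,0],loss='soft_l1');p=r.x;print(p,np.degrees(p[2]));print(f(p).round(1))
np.save('p.npy',p)
for n,P in dict(floor=[35,-83,74],wt=[-59,80,55.7],he=[-45,80,135],port=[35,-30,78],knobtop=[35,-81,108]).items():
  w=T(p,np.array(P)/1e3);q=proj('top0',w);print(n,w.round(4),((q+.5-[245,150])*6.5).round(0))
print('bottle cap',ray('top0',332,146,.135),'jar',ray('top0',369,197,.075))
for l in range(3):
  a=np.radians(-45+15*l);n=np.array([-.643,0,.766]);t=np.array([.766,0,.643])
  P=np.array([-.0397,.08,.0327])+.03*(n*np.cos(a)+t*np.sin(a));print(l,((proj('top0',T(p,P))+.5-[245,150])*6.5).round(0))
E
```

```text
[ 0.57281914  0.01632347 -0.1040076 ] -5.959196749070266
[[ 0.6 -0.3]
 [-0.5 -0.9]
 [ 0.   0.4]
 [-0.3  0.3]
 [ 0.1 -0.4]
 [-0.5  0.8]
 [ 0.1  1.4]
 [ 0.6 -1.8]]
floor [[ 0.599  -0.0699  0.074 ]] [[564. 220.]]
wt [[0.5224 0.102  0.0557]] [[215. 377.]]
he [[0.5364 0.1006 0.135 ]] [[204. 323.]]
port [[ 0.6045 -0.0171  0.078 ]] [[457. 207.]]
knobtop [[ 0.5992 -0.0679  0.108 ]] [[562. 206.]]
bottle cap [ 0.70508423 -0.07031329  0.135     ] jar [ 0.55529147 -0.19027732  0.075     ]
0 [[215. 404.]]
1 [[215. 398.]]
2 [[214. 389.]]
```

The fit residuals are about 1 px, and the red rib is near (215,401) in the crop, which means level 0 or 1. I'll move above the knob.

```bash
python3 -m handwheel '[{"az":7.35,"tz":-0.01,"jaw":1},{"az":7.35,"tz":-0.01,"jaw":1},{"az":7.35,"jaw":1},{"ty":-0.05,"jaw":1},{"ty":-0.05,"jaw":1},{"ty":-0.05,"jaw":1},{"ty":-0.05,"jaw":1},{"ty":-0.05,"jaw":1},{"ty":-0.05,"jaw":1},{"ty":-0.05,"jaw":1}]' 40
python3 -m handwheel '[{"tx":0.0495,"ty":-0.0194,"jaw":1},{"tx":0.0495,"ty":-0.0194,"jaw":1},{"tx":0.0495,"ty":-0.0194,"jaw":1},{"tx":0.0495,"ty":-0.0194,"jaw":1},{"tx":0.0495,"ty":-0.0194,"jaw":1},{"tx":0.0495,"ty":-0.0194,"jaw":1},{"tx":0.0495,"ty":-0.0194,"jaw":1},{"tx":0.0495,"ty":-0.0194,"jaw":1},{"jaw":1},{"jaw":1}]'
python3 - <<'E'
from h import *
o=telemetry.get_obs();print(o['q'].round(1));snap('wrist','w1',None,1.25);print(optics.camera('wrist')['mount'].round(3))
E
```

```text
[-74.    5.   10.   95.1   0.   90. ]
[[-0.    -0.956 -0.293  0.077]
 [ 1.    -0.     0.     0.001]
 [-0.    -0.293  0.956 -0.144]
 [ 0.     0.     0.     1.   ]]$[0]: bad value
$[0]: bad value
```

View pics/w1.png

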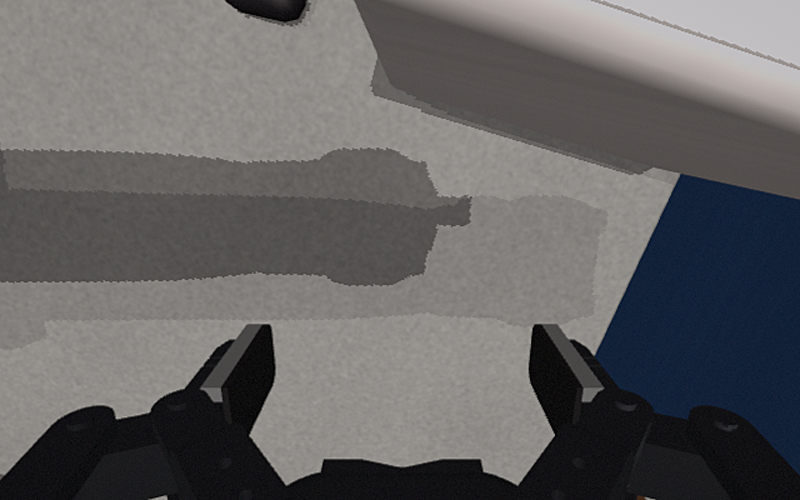

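The call was refused because each row needs all seven numbers. The arm hasn't moved, and the picture only shows the start view.

```bash
python3 -m handwheel '[{"tx":0,"ty":0,"tz":-0.01,"ax":0,"ay":0,"az":7.35,"jaw":1},{"tx":0,"ty":0,"tz":-0.01,"ax":0,"ay":0,"az":7.35,"jaw":1},{"tx":0,"ty":0,"tz":0,"ax":0,"ay":0,"az":7.35,"jaw":1},{"tx":0,"ty":-0.05,"tz":0,"ax":0,"ay":0,"az":0,"jaw":1},{"tx":0,"ty":-0.05,"tz":0,"ax":0,"ay":0,"az":0,"jaw":1},{"tx":0,"ty":-0.05,"tz":0,"ax":0,"ay":0,"az":0,"jaw":1},{"tx":0,"ty":-0.05,"tz":0,"ax":0,"ay":0,"az":0,"jaw":1},{"tx":0,"ty":-0.05,"tz":0,"ax":0,"ay":0,"az":0,"jaw":1},{"tx":0,"ty":-0.05,"tz":0,"ax":0,"ay":0,"az":0,"jaw":1},{"tx":0,"ty":-0.05,"tz":0,"ax":0,"ay":0,"az":0,"jaw":1}]' 40
```

```text
time: 1.45
ee_pos: [0.1883, -0.1791, 0.2512]
tcp_rot: [180.0, -0.0, -6.1]
wrist_force: [0.6, 0.6, 0.7]
opening: 0.0852
grasp_force: 0.0
```

```bash
python3 -m handwheel '[{"tx":0.0496,"ty":-0.0192,"tz":0,"ax":0,"ay":0,"az":0,"jaw":1},{"tx":0.0496,"ty":-0.0192,"tz":0,"ax":0,"ay":0,"az":0,"jaw":1},{"tx":0.0496,"ty":-0.0192,"tz":0,"ax":0,"ay":0,"az":0,"jaw":1},{"tx":0.0496,"ty":-0.0192,"tz":0,"ax":0,"ay":0,"az":0,"jaw":1},{"tx":0.0496,"ty":-0.0192,"tz":0,"ax":0,"ay":0,"az":0,"jaw":1},{"tx":0.0496,"ty":-0.0192,"tz":0,"ax":0,"ay":0,"az":0,"jaw":1},{"tx":0.0496,"ty":-0.0192,"tz":0,"ax":0,"ay":0,"az":0,"jaw":1},{"tx":0.0496,"ty":-0.0192,"tz":0,"ax":0,"ay":0,"az":0,"jaw":1},{"tx":0,"ty":0,"tz":0,"ax":0,"ay":0,"az":0,"jaw":1},{"tx":0,"ty":0,"tz":0,"ax":0,"ay":0,"az":0,"jaw":1}]'
python3 - <<'E'
from h import *
o=telemetry.get_obs();print(o['q'].round(1),o['ee_pos']);snap('wrist','w2',None,1.25)
E
```

```text
time: 2.7
ee_pos: [0.599, -0.0694, 0.2509]
tcp_rot: [180.0, 0.1, -6.0]
wrist_force: [0.0, 0.2, 0.2]
opening: 0.0854
grasp_force: 0.0
[ -6.6  13.1  21.5  98.4  -0.  179.4] [ 0.59895874 -0.06938525  0.25086136]
```

View pics/w2.png

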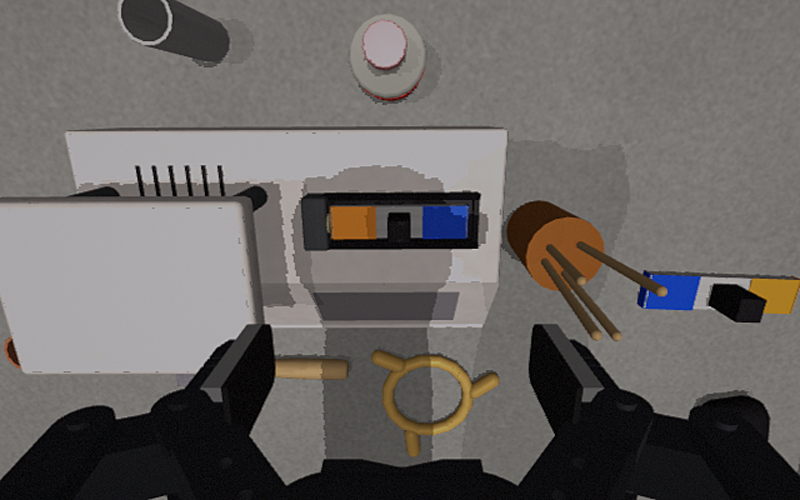

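The wrist view shows the slide in the holder: bar from (329,222) to (469,222), knob at (399,226), amber at the port. I'll refine the console pose from this view with an enlarged crop.

Run:
```python
from fit import *
p=np.load('p.npy')
for P in [[100,-160,70],[100,160,70],[50.5,-136,74],[19.5,-136,74],[35,-83,74],[35,-30,78],[35,-83,108]]: print(P,(proj('w2',T(p,np.array(P)/1e3))*1.25).round(0))
a=np.load('pics/w2.npz')['im'][140:220,235:395]
cv2.imwrite('pics/c2.png',cv2.resize(a,None,fx=5,fy=5,interpolation=cv2.INTER_CUBIC))
```

```text
[100, -160, 70] [[509. 130.]]
[100, 160, 70] [[ 63. 130.]]
[50.5, -136, 74] [[474. 199.]]
[19.5, -136, 74] [[472. 239.]]
[35, -83, 74] [[402. 219.]]
[35, -30, 78] [[331. 221.]]
[35, -83, 108] [[402. 231.]]
```

View pics/c2.png

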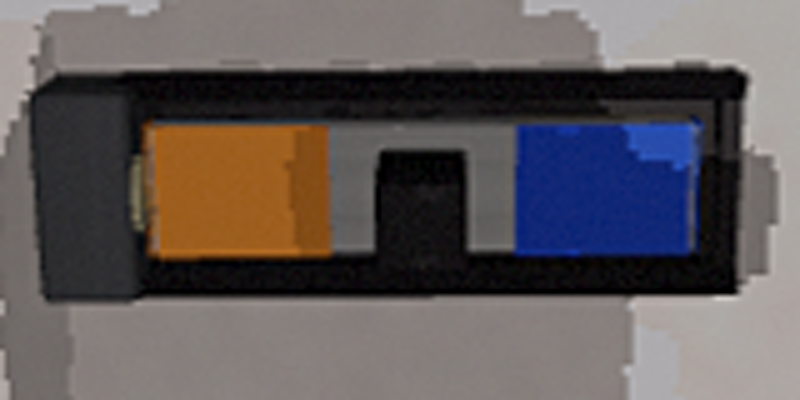

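Run:
```python
from fit import *
p=np.load('p.npy')
def L(u,v,z):
  w=ray('w2',235+u/5-.4,140+v/5-.4,z);a=np.array(w-[p[0],p[1],0]);c,s=np.cos(p[2]),np.sin(p[2]);return w.round(4),(np.array([c*a[0]+s*a[1],-s*a[0]+c*a[1]])*1e3).round(1)
print('bar mid',L(421.5,190,.082),'ends',L(145,190,.082)[1],L(698,190,.082)[1],'edges',L(421,123,.082)[1],L(421,257,.082)[1])
print('knob back base',L(422,150,.082)[1],'back top',L(422,185,.108),'sides top',L(377,187,.108)[1],L(467,187,.108)[1])
print('holder -y,+x/-x lip',L(745,72,.084)[1],L(738,293,.084)[1],'expected (58.5or54.5,-140)')
print('console back corners',(ray('w2',506/1.25-.4,129/1.25-.4,.07)),ray('w2',67/1.25-.4,130/1.25-.4,.07),T(p,np.array([[.1,-.16,.07],[.1,.16,.07]])))
```

```text
bar mid (array([ 0.5992, -0.0673,  0.082 ]), array([ 34.9, -80.4])) ends [ 35.  -29.6] [  34.9 -131.2] edges [ 47.4 -80.4] [ 22.1 -80.3]
knob back base [ 42.4 -80.5] back top (array([ 0.6064, -0.0683,  0.108 ]), array([ 42.2, -80.7])) sides top [ 41.8 -73.1] [ 41.8 -88.3]
holder -y,+x/-x lip [  57.  -138.4] [  15.7 -139.2] expected (58.5or54.5,-140)
console back corners [ 0.65673894 -0.15043932  0.07      ] [0.68906176 0.16274491 0.07      ] [[ 0.65566752 -0.15319392  0.07      ]
 [ 0.68888998  0.16507683  0.07      ]]
```

```bash
python3 -m handwheel '[{"tx":0,"ty":-0.0015,"tz":0.02,"ax":0,"ay":0,"az":0,"jaw":0.2},{"tx":0,"ty":0,"tz":0.03,"ax":0,"ay":0,"az":0,"jaw":0.2},{"tx":0,"ty":0,"tz":0.03,"ax":0,"ay":0,"az":0,"jaw":0.2},{"tx":0,"ty":0,"tz":0.03,"ax":0,"ay":0,"az":0,"jaw":0.2},{"tx":0,"ty":0,"tz":0.025,"ax":0,"ay":0,"az":0,"jaw":0.2},{"tx":0,"ty":0,"tz":0.015,"ax":0,"ay":0,"az":0,"jaw":0.2},{"tx":0,"ty":0,"tz":0.010,"ax":0,"ay":0,"az":0,"jaw":0.2},{"tx":0,"ty":0,"tz":0.0035,"ax":0,"ay":0,"az":0,"jaw":0.2},{"tx":0,"ty":0,"tz":0,"ax":0,"ay":0,"az":0,"jaw":0.2},{"tx":0,"ty":0,"tz":0,"ax":0,"ay":0,"az":0,"jaw":0.2}]'
python3 -m handwheel '[{"tx":0,"ty":0,"tz":0,"ax":0,"ay":0,"az":0,"jaw":-0.3},{"tx":0,"ty":0,"tz":0,"ax":0,"ay":0,"az":0,"jaw":-0.6},{"tx":0,"ty":0,"tz":0,"ax":0,"ay":0,"az":0,"jaw":-1},{"tx":0,"ty":0,"tz":0,"ax":0,"ay":0,"az":0,"jaw":-1},{"tx":0,"ty":0,"tz":0,"ax":0,"ay":0,"az":0,"jaw":-1},{"tx":0,"ty":0,"tz":0,"ax":0,"ay":0,"az":0,"jaw":-1},{"tx":0,"ty":0,"tz":0,"ax":0,"ay":0,"az":0,"jaw":-1},{"tx":0,"ty":0,"tz":0,"ax":0,"ay":0,"az":0,"jaw":-1},{"tx":0,"ty":0,"tz":0,"ax":0,"ay":0,"az":0,"jaw":-1},{"tx":0,"ty":0,"tz":0,"ax":0,"ay":0,"az":0,"jaw":-1}]' 40
```

```text
time: 4.0
ee_pos: [0.5998, -0.0679, 0.0885]
tcp_rot: [180.0, -0.1, -6.0]
wrist_force: [0.1, -0.7, -0.5]
opening: 0.0516
grasp_force: 0.0
time: 5.25
ee_pos: [0.5996, -0.0679, 0.0881]
tcp_rot: [180.0, -0.0, -6.0]
wrist_force: [-0.6, -0.4, 4.8]
opening: 0.015
grasp_force: 39.6
```

```bash
python3 -m handwheel '[{"tx":0,"ty":0,"tz":-0.01,"ax":0,"ay":0,"az":0,"jaw":-1},{"tx":0,"ty":0,"tz":-0.02,"ax":0,"ay":0,"az":0,"jaw":-1},{"tx":0,"ty":0,"tz":-0.02,"ax":0,"ay":0,"az":0,"jaw":-1},{"tx":0,"ty":0,"tz":0,"ax":0,"ay":0,"az":-5,"jaw":-1},{"tx":0,"ty":0,"tz":0,"ax":0,"ay":0,"az":-10,"jaw":-1},{"tx":0,"ty":0,"tz":0,"ax":0,"ay":0,"az":-10,"jaw":-1},{"tx":0,"ty":0,"tz":0,"ax":0,"ay":0,"az":-10,"jaw":-1},{"tx":0,"ty":0,"tz":0,"ax":0,"ay":0,"az":-10,"jaw":-1},{"tx":0,"ty":0,"tz":0,"ax":0,"ay":0,"az":-10,"jaw":-1},{"tx":0,"ty":0,"tz":0,"ax":0,"ay":0,"az":-10,"jaw":-1}]'
python3 -m handwheel '[{"tx":0,"ty":0,"tz":0,"ax":0,"ay":0,"az":-10,"jaw":-1},{"tx":0,"ty":0,"tz":0,"ax":0,"ay":0,"az":-10,"jaw":-1},{"tx":0,"ty":0,"tz":0,"ax":0,"ay":0,"az":-10,"jaw":-1},{"tx":0,"ty":0,"tz":0,"ax":0,"ay":0,"az":-10,"jaw":-1},{"tx":0,"ty":0,"tz":0,"ax":0,"ay":0,"az":-10,"jaw":-1},{"tx":0,"ty":0,"tz":0,"ax":0,"ay":0,"az":-10,"jaw":-1},{"tx":0,"ty":0,"tz":0,"ax":0,"ay":0,"az":-10,"jaw":-1},{"tx":0,"ty":0,"tz":0,"ax":0,"ay":0,"az":-10,"jaw":-1},{"tx":0,"ty":0,"tz":0,"ax":0,"ay":0,"az":-10,"jaw":-1},{"tx":0,"ty":0,"tz":0,"ax":0,"ay":0,"az":-10,"jaw":-1}]'
python3 -m handwheel '[{"tx":0,"ty":0,"tz":0,"ax":0,"ay":0,"az":-10,"jaw":-1},{"tx":0,"ty":0,"tz":0,"ax":0,"ay":0,"az":-5,"jaw":-1},{"tx":0,"ty":0,"tz":0,"ax":0,"ay":0,"az":0,"jaw":-1},{"tx":0,"ty":0,"tz":0,"ax":0,"ay":0,"az":0,"jaw":-1},{"tx":0,"ty":0,"tz":0,"ax":0,"ay":0,"az":0,"jaw":-1},{"tx":0,"ty":0,"tz":0,"ax":0,"ay":0,"az":0,"jaw":-1},{"tx":0,"ty":0,"tz":0,"ax":0,"ay":0,"az":0,"jaw":-1},{"tx":0,"ty":0,"tz":0,"ax":0,"ay":0,"az":0,"jaw":-1},{"tx":0,"ty":0,"tz":0,"ax":0,"ay":0,"az":0,"jaw":-1},{"tx":0,"ty":0,"tz":0,"ax":0,"ay":0,"az":0,"jaw":-1}]'
python3 - <<'E'
from h import *
snap('top','t2',(300,150,365,205),10);snap('wrist','w3',None,1.25)
a=cv2.imread('pics/t2.png');b=cv2.imread('pics/w3.png');b=cv2.resize(b,(800,500))
cv2.imwrite('pics/m2.png',np.hstack([cv2.resize(a,(400,338))[:300],cv2.resize(b,(480,300))[:,:400]]))
E
```

```text
time: 6.5
ee_pos: [0.5992, -0.0679, 0.1377]
tcp_rot: [-180.0, 0.0, 59.3]
wrist_force: [-0.0, 0.2, -0.8]
opening: 0.0153
grasp_force: 39.0
time: 7.75
ee_pos: [0.5992, -0.0679, 0.1377]
tcp_rot: [-180.0, -0.1, 159.3]
wrist_force: [-0.1, 0.3, -0.6]
opening: 0.0154
grasp_force: 39.0
time: 9.0
ee_pos: [0.5995, -0.0679, 0.1378]
tcp_rot: [180.0, 0.0, 174.0]
wrist_force: [-0.9, 0.1, -0.2]
opening: 0.015
grasp_force: 39.0
```

View pics/w3.png

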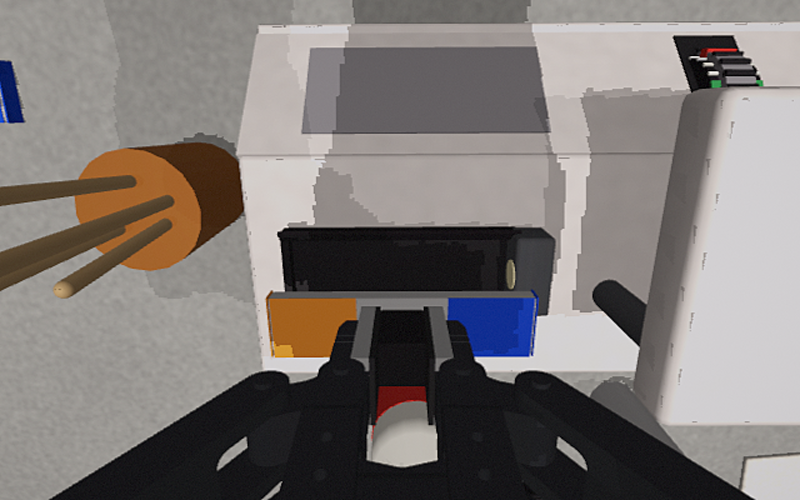

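The slide is held level and turned, with blue at (490,325) on the port side and amber at (312,325). I'll shift 1.5 mm away from the port and lower it.

```bash
python3 -m handwheel '[{"tx":0,"ty":-0.0015,"tz":0.01,"ax":0,"ay":0,"az":0,"jaw":-1},{"tx":0,"ty":0,"tz":0.01,"ax":0,"ay":0,"az":0,"jaw":-1},{"tx":0,"ty":0,"tz":0.01,"ax":0,"ay":0,"az":0,"jaw":-1},{"tx":0,"ty":0,"tz":0.006,"ax":0,"ay":0,"az":0,"jaw":-1},{"tx":0,"ty":0,"tz":0.004,"ax":0,"ay":0,"az":0,"jaw":-1},{"tx":0,"ty":0,"tz":0.004,"ax":0,"ay":0,"az":0,"jaw":-1},{"tx":0,"ty":0,"tz":0.003,"ax":0,"ay":0,"az":0,"jaw":-1},{"tx":0,"ty":0,"tz":0.002,"ax":0,"ay":0,"az":0,"jaw":-1},{"tx":0,"ty":0,"tz":0,"ax":0,"ay":0,"az":0,"jaw":-1},{"tx":0,"ty":0,"tz":0,"ax":0,"ay":0,"az":0,"jaw":-1}]'
```

```text
time: 10.35
ee_pos: [0.5996, -0.0694, 0.0941]
tcp_rot: [-180.0, 0.3, 174.0]
wrist_force: [-15.3, 0.9, 30.7]
opening: 0.0147
grasp_force: 43.2
```

```bash
python3 -m handwheel '[{"tx":0,"ty":0,"tz":-0.005,"ax":0,"ay":0,"az":0,"jaw":-1},{"tx":0,"ty":0,"tz":-0.003,"ax":0,"ay":0,"az":0,"jaw":-1},{"tx":0.0025,"ty":0,"tz":0,"ax":0,"ay":0,"az":0,"jaw":-1},{"tx":0,"ty":0,"tz":0.002,"ax":0,"ay":0,"az":0,"jaw":-1},{"tx":0,"ty":0,"tz":0.002,"ax":0,"ay":0,"az":0,"jaw":-1},{"tx":0,"ty":0,"tz":0.002,"ax":0,"ay":0,"az":0,"jaw":-1},{"tx":0,"ty":0,"tz":0.0015,"ax":0,"ay":0,"az":0,"jaw":-1},{"tx":0,"ty":0,"tz":0,"ax":0,"ay":0,"az":0,"jaw":-1},{"tx":0,"ty":0,"tz":0,"ax":0,"ay":0,"az":0,"jaw":-1},{"tx":0,"ty":0,"tz":0,"ax":0,"ay":0,"az":0,"jaw":-1}]'
python3 - <<'E'
from h import *
o=telemetry.get_obs();print(o['torque'],o['ee_pos'])
snap('wrist','w4',(160,130,480,400),2)
E
```

```text
time: 11.6
ee_pos: [0.5969, -0.0691, 0.0894]
tcp_rot: [180.0, 0.0, 174.0]
wrist_force: [0.6, -0.8, -0.2]
opening: 0.0153
grasp_force: 39.0
[-0.03412729 -0.06458989 -0.00179324] [ 0.59688151 -0.06911694  0.08939398]
```

View pics/w4.png

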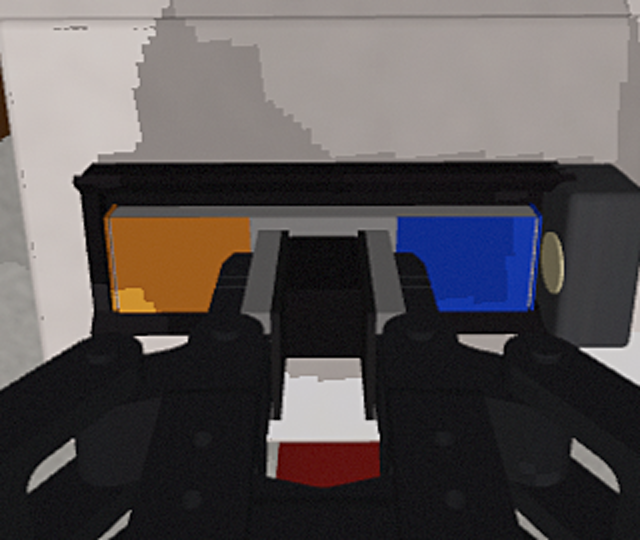

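The slide now sits between the walls with blue at the port side (470,265) and no contact force. I'll lower the last millimetre, release and retreat.

```bash
python3 -m handwheel '[{"tx":0,"ty":0,"tz":0.001,"ax":0,"ay":0,"az":0,"jaw":-1},{"tx":0,"ty":0,"tz":0.0005,"ax":0,"ay":0,"az":0,"jaw":-1},{"tx":0,"ty":0,"tz":0,"ax":0,"ay":0,"az":0,"jaw":-1},{"tx":0,"ty":0,"tz":0,"ax":0,"ay":0,"az":0,"jaw":-0.6},{"tx":0,"ty":0,"tz":0,"ax":0,"ay":0,"az":0,"jaw":-0.3},{"tx":0,"ty":0,"tz":0,"ax":0,"ay":0,"az":0,"jaw":0},{"tx":0,"ty":0,"tz":0,"ax":0,"ay":0,"az":0,"jaw":0},{"tx":0,"ty":0,"tz":0,"ax":0,"ay":0,"az":0,"jaw":0},{"tx":0,"ty":0,"tz":0,"ax":0,"ay":0,"az":0,"jaw":0},{"tx":0,"ty":0,"tz":0,"ax":0,"ay":0,"az":0,"jaw":0}]'
python3 -m handwheel '[{"tx":0,"ty":0,"tz":-0.01,"ax":0,"ay":0,"az":0,"jaw":0},{"tx":0,"ty":0,"tz":-0.02,"ax":0,"ay":0,"az":0,"jaw":0},{"tx":0,"ty":0,"tz":-0.03,"ax":0,"ay":0,"az":0,"jaw":0},{"tx":0,"ty":0,"tz":-0.04,"ax":0,"ay":0,"az":0,"jaw":0},{"tx":0,"ty":0,"tz":-0.05,"ax":0,"ay":0,"az":0,"jaw":0},{"tx":0,"ty":0,"tz":-0.02,"ax":0,"ay":0,"az":0,"jaw":-1},{"tx":0,"ty":0,"tz":0,"ax":0,"ay":0,"az":0,"jaw":-1},{"tx":0,"ty":0,"tz":0,"ax":0,"ay":0,"az":0,"jaw":-1},{"tx":0,"ty":0,"tz":0,"ax":0,"ay":0,"az":0,"jaw":-1},{"tx":0,"ty":0,"tz":0,"ax":0,"ay":0,"az":0,"jaw":-1}]'
python3 - <<'E'
from fit import *
snap('wrist','w5');d=np.load('pics/w5.npz');im=d['im'];p=np.load('p.npy')
hsv=cv2.cvtColor(im,cv2.COLOR_BGR2HSV)
E=[]
c,s=np.cos(p[2]),np.sin(p[2])
for n,lo,hi in(('blue',(105,120,30),(130,255,255)),('amber',(8,150,60),(25,255,255))):
  m=cv2.inRange(hsv,lo,hi);k,l,st,ce=cv2.connectedComponentsWithStats(m)
  for i in range(1,k):
    if st[i,4]>300:
      x,y,w,h,a=st[i];o=[n,st[i].tolist()]
      for q in((x,y),(x+w,y+h)):
        a=ray('w5',q[0]-.5,q[1]-.5,.082)-[p[0],p[1],0];o.append((np.array([c*a[0]+s*a[1],-s*a[0]+c*a[1]])*1e3).round(1).tolist())
      print(o)
o=telemetry.get_obs();print(o['q'].round(1),o['ee_pos'])
E
```

```text
time: 12.9
ee_pos: [0.5968, -0.0691, 0.0878]
tcp_rot: [180.0, 0.0, 174.0]
wrist_force: [-0.5, -0.3, -0.5]
opening: 0.0428
grasp_force: 0.0
time: 14.15
ee_pos: [0.5965, -0.0691, 0.2569]
tcp_rot: [-180.0, -0.1, 174.0]
wrist_force: [0.8, -0.2, -0.9]
opening: 0.0
grasp_force: 0.0
['blue', [54, 62, 49, 37, 1506], [-64.1, -310.3], [-33.8, -274.2]]
['blue', [340, 163, 37, 28, 928], [23.5, -65.6], [50.5, -30.1]]
['blue', [0, 302, 94, 98, 7353], [171.1, -420.3], [302.1, -346.9]]
['amber', [272, 0, 80, 13, 492], [-110.9, -122.7], [-101.3, -57.5]]
['amber', [155, 112, 65, 64, 2378], [-22.6, -230.2], [35.7, -177.6]]
['amber', [266, 163, 38, 28, 896], [23.4, -134.0], [50.4, -99.3]]
[-6.6 13.  22.  99.1  0.  -0.6] [ 0.59661512 -0.06910972  0.25711813]
```

The slide spans console y -134 to -30 with both ends level, so it is placed. Next I'll move in front of the wheel and tilt the tool 40°.

```bash
python3 -m handwheel '[{"tx":0.0274,"ty":0.0271,"tz":0,"ax":0,"ay":0,"az":0,"jaw":-1},{"tx":0.0274,"ty":0.0271,"tz":0,"ax":0,"ay":0,"az":0,"jaw":-1},{"tx":0.0274,"ty":0.0271,"tz":0,"ax":0,"ay":0,"az":0,"jaw":-1},{"tx":0.0274,"ty":0.0271,"tz":0.02,"ax":0,"ay":0,"az":0,"jaw":-1},{"tx":0.0274,"ty":0.0271,"tz":0.02,"ax":0,"ay":0,"az":0,"jaw":-1},{"tx":0.0274,"ty":0.0271,"tz":0.027,"ax":0,"ay":0,"az":0,"jaw":-1},{"tx":0,"ty":0,"tz":0,"ax":0,"ay":-10,"az":0,"jaw":-1},{"tx":0,"ty":0,"tz":0,"ax":0,"ay":-10,"az":0,"jaw":-1},{"tx":0,"ty":0,"tz":0,"ax":0,"ay":-10,"az":0,"jaw":-1},{"tx":0,"ty":0,"tz":0,"ax":0,"ay":-10,"az":0,"jaw":-1}]'
cat > g.py <<'E'
from fit import *
p=np.load('p.npy');n=np.array([-.643,0,.766]);t=np.array([.766,0,.643])
o=telemetry.get_obs();M=tool(o);wt=np.array([-59,80,55.7])/1e3
w=o['ee_pos']-[p[0],p[1],0];c,s=np.cos(p[2]),np.sin(p[2]);k=np.array([c*w[0]+s*w[1],-s*w[0]+c*w[1],w[2]])-wt
print('rel wheel_top mm: n %.1f t %.1f y %.1f'%tuple(1e3*np.array([k@n,k@t,k[1]])),'tool axes in console n,t,y\n',(np.array([n,t,[0,1,0]])@np.array([[c,s,0],[-s,c,0],[0,0,1]])@M[:3,:3]).round(3),'F n,t',(np.array([n,t])@np.array([[c,s,0],[-s,c,0],[0,0,1]])@o['wrist_force']).round(1))
E
python3 g.py; python3 -c "
from h import *
print(telemetry.get_obs()['q'].round(1))"
```

```text
time: 15.45
ee_pos: [0.4504, 0.1097, 0.1915]
tcp_rot: [179.9, 40.4, 173.9]
wrist_force: [-1.5, 0.0, 0.8]
opening: -0.0
grasp_force: 0.0
rel wheel_top mm: n 150.6 t 31.8 y 0.2 tool axes in console n,t,y
 [[-0.006 -0.    -1.   ]
 [-1.     0.002  0.006]
 [ 0.002  1.    -0.   ]] F n,t [ 1.6 -0.6]
[ 25.8 -46.1 -41.9  58.4 -19.9  25.4]
```

```bash
python3 -m handwheel '[{"tx":0.01,"ty":0,"tz":0.02,"ax":0,"ay":0,"az":0,"jaw":-1},{"tx":0.01,"ty":0,"tz":0.02,"ax":0,"ay":0,"az":0,"jaw":-1},{"tx":0.01,"ty":0,"tz":0.02,"ax":0,"ay":0,"az":0,"jaw":-1},{"tx":0.0068,"ty":0,"tz":0.02,"ax":0,"ay":0,"az":0,"jaw":-1},{"tx":0,"ty":0,"tz":0.02,"ax":0,"ay":0,"az":0,"jaw":-1},{"tx":0,"ty":0,"tz":0.01,"ax":0,"ay":0,"az":0,"jaw":-1},{"tx":0,"ty":0,"tz":0,"ax":0,"ay":0,"az":0,"jaw":-1},{"tx":0,"ty":0,"tz":0,"ax":0,"ay":0,"az":0,"jaw":-1},{"tx":0,"ty":0,"tz":0,"ax":0,"ay":0,"az":0,"jaw":-1},{"tx":0,"ty":0,"tz":0,"ax":0,"ay":0,"az":0,"jaw":-1}]'
cat > red.py <<'E'
from g import *
def look(f):
  snap('wrist',f);im=np.load('pics/'+f+'.npz')['im'];hsv=cv2.cvtColor(im,cv2.COLOR_BGR2HSV)
  m=cv2.inRange(hsv,(0,150,70),(6,255,255))|cv2.inRange(hsv,(174,150,70),(180,255,255));g=cv2.inRange(hsv,(45,100,50),(80,255,255))
  for nm,mm in(('red',m),('green',g)):
    k,l,st,ce=cv2.connectedComponentsWithStats(mm)
    print(nm,[(st[i].tolist(),ce[i].round(1).tolist()) for i in range(1,k) if st[i,4]>8])
  for L in range(7):
    a=np.radians(-45+15*L);P=np.array([-.0397,.08,.0327])
    print(L,'rib',proj(f,T(p,P+.03*(n*np.cos(a)+t*np.sin(a))))[0].round(0),'mark',[proj(f,T(p,P+[0,y,0]+.0255*(n*np.cos(a)+t*np.sin(a))))[0].round(0) for y in(-.011,.011)])
E
python3 - <<'E'
from red import *
look('v1')
E
```

```text
time: 16.7
ee_pos: [0.4927, 0.1055, 0.0834]
tcp_rot: [180.0, 40.0, 174.0]
wrist_force: [-0.1, 0.4, 1.3]
opening: -0.0
grasp_force: 0.0
rel wheel_top mm: n 40.5 t -5.1 y 0.4 tool axes in console n,t,y
 [[-0.    -0.    -1.   ]
 [-1.     0.001  0.   ]
 [ 0.001  1.    -0.   ]] F n,t [1.1 0.8]
red [([308, 196, 27, 10, 253], [321.6, 200.6])]
green [([300, 241, 9, 6, 49], [303.6, 243.4]), ([335, 241, 9, 7, 52], [339.3, 243.4])]
0 rib [321. 194.] mark [array([302., 197.]), array([340., 197.])]
1 rib [321. 207.] mark [array([302., 208.]), array([340., 208.])]
2 rib [321. 220.] mark [array([302., 220.]), array([340., 220.])]
3 rib [321. 234.] mark [array([302., 231.]), array([340., 231.])]
4 rib [321. 246.] mark [array([302., 241.]), array([340., 241.])]
5 rib [321. 255.] mark [array([302., 248.]), array([339., 248.])]
6 rib [321. 260.] mark [array([303., 253.]), array([339., 253.])]
```

Run:
```python
from h import *
a=np.load('pics/v1.npz')['im'][175:275,260:390]
cv2.imwrite('pics/c3.png',cv2.resize(a,None,fx=5.5,fy=5.5,interpolation=cv2.INTER_CUBIC))
```

```text
(no output)
```

View pics/c3.png

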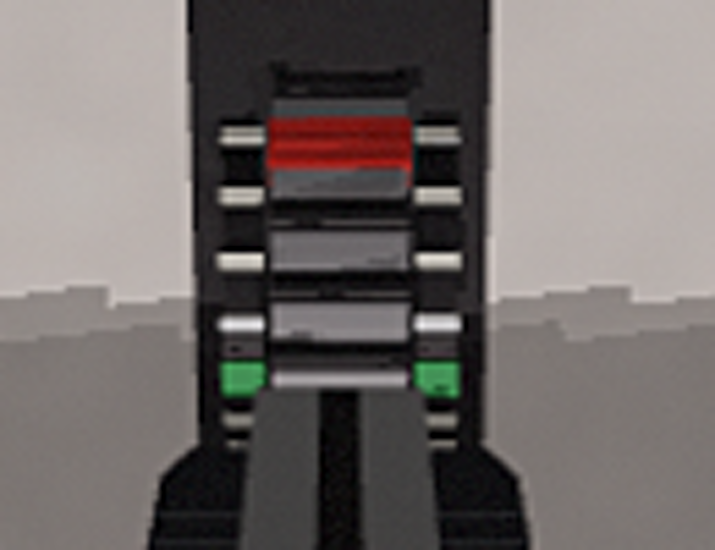

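Rows in this view: marks for levels 0 to 3 at 135, 195, 260 and 323, the green marks at 378, and the red rib at 142. The wheel is at level 0, so it needs four clicks. I'll approach gently.

```bash
python3 -m handwheel '[{"tx":0,"ty":0,"tz":0.01,"ax":0,"ay":0,"az":0,"jaw":-1},{"tx":0,"ty":0,"tz":0.01,"ax":0,"ay":0,"az":0,"jaw":-1},{"tx":0,"ty":0,"tz":0.008,"ax":0,"ay":0,"az":0,"jaw":-1},{"tx":0,"ty":0,"tz":0.005,"ax":0,"ay":0,"az":0,"jaw":-1},{"tx":0,"ty":0,"tz":0.003,"ax":0,"ay":0,"az":0,"jaw":-1},{"tx":0,"ty":0,"tz":0.002,"ax":0,"ay":0,"az":0,"jaw":-1},{"tx":0,"ty":0,"tz":0.0005,"ax":0,"ay":0,"az":0,"jaw":-1},{"tx":0,"ty":0,"tz":0.0005,"ax":0,"ay":0,"az":0,"jaw":-1},{"tx":0,"ty":0,"tz":0,"ax":0,"ay":0,"az":0,"jaw":-1},{"tx":0,"ty":0,"tz":0,"ax":0,"ay":0,"az":0,"jaw":-1}]'; python3 g.py|grep -v '\[\['
```

```text
time: 18.0
ee_pos: [0.5176, 0.1028, 0.0531]
tcp_rot: [180.0, 40.0, 174.0]
wrist_force: [-0.1, 0.3, 0.5]
opening: 0.0001
grasp_force: 0.0
rel wheel_top mm: n 1.2 t -5.4 y 0.2 tool axes in console n,t,y
 [-1.     0.001 -0.   ]
 [ 0.001  1.    -0.001]] F n,t [0.5 0.2]
```

```bash
python3 -m handwheel '[{"tx":0,"ty":0,"tz":0.0005,"ax":0,"ay":0,"az":0,"jaw":-1},{"tx":0,"ty":0,"tz":0.0005,"ax":0,"ay":0,"az":0,"jaw":-1},{"tx":0,"ty":0,"tz":0.0005,"ax":0,"ay":0,"az":0,"jaw":-1},{"tx":0,"ty":0,"tz":0,"ax":0,"ay":0,"az":0,"jaw":-1},{"tx":0,"ty":0,"tz":0,"ax":0,"ay":0,"az":0,"jaw":-1},{"tx":0,"ty":0,"tz":0,"ax":0,"ay":0,"az":0,"jaw":-1},{"tx":0,"ty":0,"tz":0,"ax":0,"ay":0,"az":0,"jaw":-1},{"tx":0,"ty":0,"tz":0,"ax":0,"ay":0,"az":0,"jaw":-1},{"tx":0,"ty":0,"tz":0,"ax":0,"ay":0,"az":0,"jaw":-1},{"tx":0,"ty":0,"tz":0,"ax":0,"ay":0,"az":0,"jaw":-1}]'; python3 g.py|grep -v '\[\['
```

```text
time: 19.25
ee_pos: [0.5194, 0.1027, 0.0538]
tcp_rot: [180.0, 40.2, 173.9]
wrist_force: [-11.0, -1.2, 12.6]
opening: -0.0002
grasp_force: 8.3
rel wheel_top mm: n 0.6 t -3.6 y 0.4 tool axes in console n,t,y
 [-1.     0.002  0.003]
 [ 0.002  1.    -0.001]] F n,t [16.6 -0.2]
```

```bash
python3 -m handwheel '[{"tx":0,"ty":0,"tz":-0.0006,"ax":0,"ay":0,"az":0,"jaw":-1},{"tx":0,"ty":0,"tz":0,"ax":0,"ay":0,"az":0,"jaw":-1},{"tx":-0.0012,"ty":0,"tz":0,"ax":0,"ay":0,"az":0,"jaw":-1},{"tx":-0.0012,"ty":0,"tz":0,"ax":0,"ay":0,"az":0,"jaw":-1},{"tx":-0.0012,"ty":0,"tz":0,"ax":0,"ay":0,"az":0,"jaw":-1},{"tx":-0.0012,"ty":0,"tz":0,"ax":0,"ay":0,"az":0,"jaw":-1},{"tx":-0.0012,"ty":0,"tz":0,"ax":0,"ay":0,"az":0,"jaw":-1},{"tx":-0.0012,"ty":0,"tz":0,"ax":0,"ay":0,"az":0,"jaw":-1},{"tx":0,"ty":0,"tz":0,"ax":0,"ay":0,"az":0,"jaw":-1},{"tx":0,"ty":0,"tz":0,"ax":0,"ay":0,"az":0,"jaw":-1}]'
python3 - <<'E'
from red import *
look('v2')
E
```

```text
time: 20.5
ee_pos: [0.5242, 0.1022, 0.0581]
tcp_rot: [180.0, 40.1, 173.9]
wrist_force: [-5.1, -0.9, 6.2]
opening: 0.0002
grasp_force: 4.2
rel wheel_top mm: n 0.7 t 2.9 y 0.4 tool axes in console n,t,y
 [[-0.002 -0.    -1.   ]
 [-1.     0.001  0.002]
 [ 0.001  1.    -0.   ]] F n,t [7.9 0.1]
red [([305, 223, 34, 11, 365], [321.1, 228.0])]
green []
0 rib [321. 201.] mark [array([297., 206.]), array([344., 206.])]
1 rib [321. 218.] mark [array([297., 220.]), array([344., 219.])]
2 rib [321. 235.] mark [array([297., 234.]), array([345., 234.])]
3 rib [321. 252.] mark [array([297., 248.]), array([344., 248.])]
4 rib [321. 267.] mark [array([297., 260.]), array([344., 260.])]
5 rib [321. 277.] mark [array([298., 269.]), array([343., 269.])]
6 rib [321. 283.] mark [array([299., 274.]), array([343., 274.])]
```

```bash
python3 -m handwheel '[{"tx":0,"ty":0,"tz":-0.005,"ax":0,"ay":0,"az":0,"jaw":-1},{"tx":0.006,"ty":0,"tz":0,"ax":0,"ay":0,"az":0,"jaw":-1},{"tx":0.006,"ty":0,"tz":0,"ax":0,"ay":0,"az":0,"jaw":-1},{"tx":0,"ty":0,"tz":0,"ax":0,"ay":0,"az":0,"jaw":-1},{"tx":0,"ty":0,"tz":0.002,"ax":0,"ay":0,"az":0,"jaw":-1},{"tx":0,"ty":0,"tz":0.0015,"ax":0,"ay":0,"az":0,"jaw":-1},{"tx":0,"ty":0,"tz":0.001,"ax":0,"ay":0,"az":0,"jaw":-1},{"tx":0,"ty":0,"tz":0.0005,"ax":0,"ay":0,"az":0,"jaw":-1},{"tx":0,"ty":0,"tz":0,"ax":0,"ay":0,"az":0,"jaw":-1},{"tx":0,"ty":0,"tz":0,"ax":0,"ay":0,"az":0,"jaw":-1}]'
python3 - <<'E'
from red import *
look('v3')
E
```

```text
time: 21.8
ee_pos: [0.5146, 0.1031, 0.0497]
tcp_rot: [180.0, 40.0, 174.0]
wrist_force: [-7.6, -0.9, 5.3]
opening: -0.0001
grasp_force: 5.0
rel wheel_top mm: n 0.5 t -9.9 y 0.3 tool axes in console n,t,y
 [[-0.    -0.001 -1.   ]
 [-1.     0.001  0.   ]
 [ 0.001  1.    -0.001]] F n,t [ 8.8 -2.3]
red []
green []
0 rib [321. 228.] mark [array([298., 231.]), array([344., 231.])]
1 rib [321. 244.] mark [array([298., 245.]), array([344., 245.])]
2 rib [321. 261.] mark [array([298., 259.]), array([344., 259.])]
3 rib [321. 278.] mark [array([298., 273.]), array([344., 273.])]
4 rib [321. 291.] mark [array([298., 284.]), array([344., 284.])]
5 rib [321. 301.] mark [array([299., 292.]), array([343., 292.])]
6 rib [321. 306.] mark [array([299., 297.]), array([343., 297.])]
```

```bash
python3 -m handwheel '[{"tx":-0.0012,"ty":0,"tz":0,"ax":0,"ay":0,"az":0,"jaw":-1},{"tx":-0.0012,"ty":0,"tz":0,"ax":0,"ay":0,"az":0,"jaw":-1},{"tx":-0.0012,"ty":0,"tz":0,"ax":0,"ay":0,"az":0,"jaw":-1},{"tx":-0.0012,"ty":0,"tz":0,"ax":0,"ay":0,"az":0,"jaw":-1},{"tx":-0.0012,"ty":0,"tz":0,"ax":0,"ay":0,"az":0,"jaw":-1},{"tx":-0.0012,"ty":0,"tz":0,"ax":0,"ay":0,"az":0,"jaw":-1},{"tx":-0.0012,"ty":0,"tz":0,"ax":0,"ay":0,"az":0,"jaw":-1},{"tx":0,"ty":0,"tz":0,"ax":0,"ay":0,"az":0,"jaw":-1},{"tx":0,"ty":0,"tz":0,"ax":0,"ay":0,"az":0,"jaw":-1},{"tx":0,"ty":0,"tz":0,"ax":0,"ay":0,"az":0,"jaw":-1}]'
python3 - <<'E'
from red import *
look('v4')
E
```

```text
time: 23.1
ee_pos: [0.5215, 0.1024, 0.0558]
tcp_rot: [180.0, 40.1, 173.9]
wrist_force: [-6.0, -1.3, 7.4]
opening: -0.0001
grasp_force: 4.9
rel wheel_top mm: n 0.7 t -0.7 y 0.3 tool axes in console n,t,y
 [[-0.001 -0.001 -1.   ]
 [-1.     0.001  0.001]
 [ 0.001  1.    -0.001]] F n,t [9.4 0.3]
red []
green []
0 rib [321. 209.] mark [array([297., 213.]), array([344., 213.])]
1 rib [321. 225.] mark [array([297., 227.]), array([344., 227.])]
2 rib [321. 243.] mark [array([297., 241.]), array([345., 241.])]
3 rib [321. 259.] mark [array([297., 255.]), array([344., 255.])]
4 rib [321. 274.] mark [array([298., 267.]), array([344., 267.])]
5 rib [321. 284.] mark [array([298., 276.]), array([343., 276.])]
6 rib [321. 290.] mark [array([299., 281.]), array([343., 281.])]
```

```bash
python3 -m handwheel '[{"tx":-0.0012,"ty":0,"tz":0,"ax":0,"ay":0,"az":0,"jaw":-1},{"tx":-0.0012,"ty":0,"tz":0,"ax":0,"ay":0,"az":0,"jaw":-1},{"tx":-0.0012,"ty":0,"tz":0,"ax":0,"ay":0,"az":0,"jaw":-1},{"tx":-0.0012,"ty":0,"tz":0,"ax":0,"ay":0,"az":0,"jaw":-1},{"tx":-0.0012,"ty":0,"tz":0,"ax":0,"ay":0,"az":0,"jaw":-1},{"tx":-0.0012,"ty":0,"tz":0,"ax":0,"ay":0,"az":0,"jaw":-1},{"tx":0,"ty":0,"tz":0,"ax":0,"ay":0,"az":0,"jaw":-1},{"tx":0,"ty":0,"tz":-0.005,"ax":0,"ay":0,"az":0,"jaw":-1},{"tx":0.012,"ty":0,"tz":-0.02,"ax":0,"ay":0,"az":0,"jaw":-1},{"tx":0,"ty":0,"tz":-0.014,"ax":0,"ay":0,"az":0,"jaw":-1}]'
python3 - <<'E'
from red import *
look('v5')
E
```

```text
time: 24.4
ee_pos: [0.4912, 0.1053, 0.081]
tcp_rot: [-180.0, 39.9, 174.0]
wrist_force: [-0.9, 0.3, 0.1]
opening: 0.0003
grasp_force: 0.0
rel wheel_top mm: n 39.6 t -7.7 y 0.0 tool axes in console n,t,y
 [[ 0.001 -0.001 -1.   ]
 [-1.     0.    -0.001]
 [ 0.     1.    -0.001]] F n,t [ 0.6 -0.6]
red [([309, 243, 27, 3, 39], [322.6, 244.1])]
green [([337, 245, 7, 8, 44], [340.1, 248.5]), ([300, 246, 7, 6, 32], [303.0, 248.5])]
0 rib [321. 198.] mark [array([303., 202.]), array([340., 202.])]
1 rib [321. 211.] mark [array([302., 213.]), array([340., 213.])]
2 rib [321. 225.] mark [array([302., 225.]), array([341., 224.])]
3 rib [321. 239.] mark [array([302., 236.]), array([340., 236.])]
4 rib [321. 251.] mark [array([303., 246.]), array([340., 246.])]
5 rib [321. 260.] mark [array([303., 253.]), array([340., 253.])]
6 rib [321. 265.] mark [array([303., 258.]), array([339., 258.])]
```

The red rib sits at level 3, so one more click is needed.

```bash
python3 -m handwheel '[{"tx":-0.003,"ty":0,"tz":0.01,"ax":0,"ay":0,"az":0,"jaw":-1},{"tx":0,"ty":0,"tz":0.01,"ax":0,"ay":0,"az":0,"jaw":-1},{"tx":0,"ty":0,"tz":0.01,"ax":0,"ay":0,"az":0,"jaw":-1},{"tx":0,"ty":0,"tz":0.004,"ax":0,"ay":0,"az":0,"jaw":-1},{"tx":0,"ty":0,"tz":0.003,"ax":0,"ay":0,"az":0,"jaw":-1},{"tx":0,"ty":0,"tz":0.001,"ax":0,"ay":0,"az":0,"jaw":-1},{"tx":0,"ty":0,"tz":0.0005,"ax":0,"ay":0,"az":0,"jaw":-1},{"tx":0,"ty":0,"tz":0.0003,"ax":0,"ay":0,"az":0,"jaw":-1},{"tx":0,"ty":0,"tz":0,"ax":0,"ay":0,"az":0,"jaw":-1},{"tx":0,"ty":0,"tz":0,"ax":0,"ay":0,"az":0,"jaw":-1}]'; python3 g.py|grep -v '\[\['
```

```text
time: 25.7
ee_pos: [0.5196, 0.1026, 0.0543]
tcp_rot: [180.0, 40.1, 174.0]
wrist_force: [-5.1, -1.0, 5.8]
opening: -0.0001
grasp_force: 3.7
rel wheel_top mm: n 0.8 t -3.1 y 0.3 tool axes in console n,t,y
 [-1.     0.001  0.001]
 [ 0.001  1.    -0.001]] F n,t [ 7.6 -0.1]
```

```bash
python3 -m handwheel '[{"tx":-0.0012,"ty":0,"tz":0,"ax":0,"ay":0,"az":0,"jaw":-1},{"tx":-0.0012,"ty":0,"tz":0,"ax":0,"ay":0,"az":0,"jaw":-1},{"tx":-0.0012,"ty":0,"tz":0,"ax":0,"ay":0,"az":0,"jaw":-1},{"tx":-0.0012,"ty":0,"tz":0,"ax":0,"ay":0,"az":0,"jaw":-1},{"tx":-0.0012,"ty":0,"tz":0,"ax":0,"ay":0,"az":0,"jaw":-1},{"tx":-0.0012,"ty":0,"tz":0,"ax":0,"ay":0,"az":0,"jaw":-1},{"tx":0,"ty":0,"tz":0,"ax":0,"ay":0,"az":0,"jaw":-1},{"tx":0,"ty":0,"tz":-0.005,"ax":0,"ay":0,"az":0,"jaw":-1},{"tx":0,"ty":0,"tz":-0.02,"ax":0,"ay":0,"az":0,"jaw":-1},{"tx":0,"ty":0,"tz":-0.02,"ax":0,"ay":0,"az":0,"jaw":-1}]'
python3 -m handwheel '[{"tx":0,"ty":0,"tz":-0.02,"ax":0,"ay":0,"az":0,"jaw":-1},{"tx":0,"ty":0,"tz":-0.02,"ax":0,"ay":0,"az":0,"jaw":-1},{"tx":-0.01,"ty":0,"tz":-0.02,"ax":0,"ay":0,"az":0,"jaw":-1},{"tx":-0.02,"ty":0,"tz":-0.01,"ax":0,"ay":0,"az":0,"jaw":-1},{"tx":-0.02,"ty":0,"tz":-0.01,"ax":0,"ay":0,"az":0,"jaw":-1},{"tx":0,"ty":0,"tz":0,"ax":0,"ay":0,"az":0,"jaw":-1},{"tx":0,"ty":0,"tz":0,"ax":0,"ay":0,"az":0,"jaw":-1},{"tx":0,"ty":0,"tz":0,"ax":0,"ay":0,"az":0,"jaw":-1},{"tx":0,"ty":0,"tz":0,"ax":0,"ay":0,"az":0,"jaw":-1},{"tx":0,"ty":0,"tz":0,"ax":0,"ay":0,"az":0,"jaw":-1}]'
python3 - <<'E'
from red import *
look('v6');snap('top','t6');snap('side','s6')
A=np.load('pics/v6.npz')['im'];c=proj('v6',T(p,wt))[0].astype(int);x,y=np.clip(c[0],50,590),np.clip(c[1],50,350)
a=cv2.resize(A[y-50:y+50,x-50:x+50],(400,400),interpolation=cv2.INTER_CUBIC)
B=np.load('pics/t6.npz')['im'];c=proj('t6',T(p,[.035,-.083,.08]))[0].astype(int);x,y=c
b=cv2.resize(B[y-16:y+16,x-16:x+16],(400,400),interpolation=cv2.INTER_CUBIC)
C=np.load('pics/s6.npz')['im'];x,y=proj('s6',T(p,[.035,-.083,.08]))[0].astype(int)
d=cv2.resize(C[y-13:y+12,x-25:x+25],(400,200),interpolation=cv2.INTER_CUBIC);D=np.zeros((200,400,3),np.uint8)
D=cv2.resize(B[90:250,200:460],(325,200));D=np.hstack([D,np.zeros((200,75,3),np.uint8)])
cv2.imwrite('pics/f6.png',np.vstack([np.hstack([a,b]),np.hstack([d,D])]))
E
```

```text
time: 26.95
ee_pos: [0.4953, 0.1049, 0.0925]
tcp_rot: [-180.0, 39.9, 174.0]
wrist_force: [-0.8, 0.6, 0.5]
opening: -0.0002
grasp_force: 0.0
time: 28.2
ee_pos: [0.4829, 0.1064, 0.1859]
tcp_rot: [-180.0, 40.0, 174.0]
wrist_force: [0.1, 0.0, -0.3]
opening: 0.0002
grasp_force: 0.0
rel wheel_top mm: n 125.3 t 53.3 y 0.2 tool axes in console n,t,y
 [[ 0.    -0.001 -1.   ]
 [-1.     0.001 -0.   ]
 [ 0.001  1.    -0.001]] F n,t [-0.3 -0.1]
red [([312, 130, 20, 7, 120], [321.7, 133.5]), ([175, 234, 32, 8, 146], [190.9, 236.0])]
green [([305, 124, 7, 7, 42], [308.0, 126.6]), ([332, 124, 7, 7, 44], [335.1, 126.8])]
0 rib [321.  87.] mark [array([307.,  92.]), array([335.,  92.])]
1 rib [321.  96.] mark [array([307.,  99.]), array([336.,  99.])]
2 rib [321. 106.] mark [array([307., 108.]), array([336., 108.])]
3 rib [321. 117.] mark [array([307., 117.]), array([336., 117.])]
4 rib [321. 127.] mark [array([307., 125.]), array([335., 125.])]
5 rib [321. 137.] mark [array([307., 133.]), array([335., 133.])]
6 rib [321. 144.] mark [array([307., 139.]), array([335., 139.])]
```

View pics/f6.png

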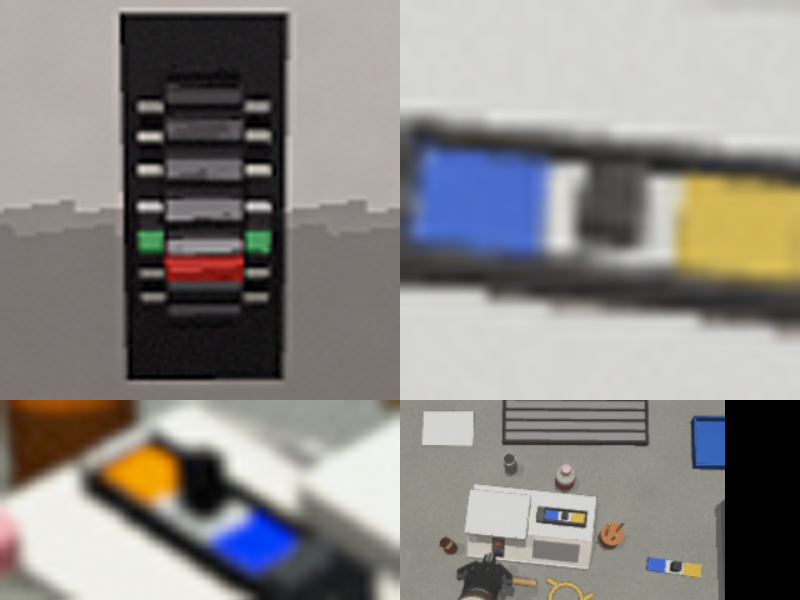

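Run:
```python
from fit import *
p=np.load('p.npy');n=np.array([-.643,0,.766]);t=np.array([.766,0,.643]);A=np.array([-.0397,.08,.0327])
def pt(f,r,a,dn,dt,y):a=np.radians(a);return proj(f,T(p,A+[0,y,0]+(r*np.cos(a)+dn)*n+(r*np.sin(a)+dt)*t))[0]
y6=int(proj('v6',T(p,A+.03*n))[0][1])-50;y6=max(y6,0)
for f,rows in(('v1',np.array([135,195,260,323,378])/5.5+174.6),('v6',np.array([106,136,170,206,240,272,297])/4+y6-.4)):
  im=np.load(f'pics/{f}.npz')['im'];hsv=cv2.cvtColor(im,cv2.COLOR_BGR2HSV)
  m=cv2.inRange(hsv,(0,150,70),(6,255,255))|cv2.inRange(hsv,(174,150,70),(180,255,255));m[:,:305]=0;m[:,340:]=0
  ys=np.where(m.sum(1)>255*8)[0];top,bot=ys.min()-.5,ys.max()+.5
  g=lambda x:[pt(f,.0255,-45+15*i,x[0],x[1],.011)[1]-v for i,v in enumerate(rows)]
  r=least_squares(g,[0,0]);print(f,'y6',y6,'shift mm',r.x*1e3,'res',np.round(r.fun,1),'red rows',top,bot)
  for rad in(.027,.03):
   for v in(top,bot,(top+bot)/2):
    s=least_squares(lambda a:pt(f,rad,a[0],*r.x,0)[1]-v,[-10]).x[0];print(rad,v,'angle %.1f level %.2f'%(s,(s+45)/15),end='; ')
  print()
  print('wheel column profile',im[:,318:326].mean((1,2))[int(top)-30 if f=='v6' else int(top)-5:int(bot)+35].astype(int).tolist())
```

```text
v1 y6 67 shift mm [3.65165126 0.01316431] res [-0.1  0.1  0.  -0.  -0. ] red rows 195.5 205.5
0.027 195.5 angle -48.3 level -0.22; 0.027 205.5 angle -35.1 level 0.66; 0.027 200.5 angle -41.5 level 0.23; 0.03 195.5 angle -44.9 level 0.01; 0.03 205.5 angle -33.4 level 0.77; 0.03 200.5 angle -39.0 level 0.40; 
wheel column profile [25, 22, 18, 65, 65, 65, 60, 54, 56, 42, 58, 68, 52, 47, 67, 81, 84, 79, 73, 74, 81, 22, 4, 17, 24, 64, 22, 82, 107, 106, 105, 107, 112, 107, 32, 3, 17, 25, 37, 19, 97, 126, 125, 127, 130, 136, 116, 33, 5, 24]
v6 y6 67 shift mm [1.9190449  1.01228851] res [ 0.  -0.1 -0.   0.   0.3 -0.  -0.2] red rows 130.5 136.5
0.027 130.5 angle 20.0 level 4.33; 0.027 136.5 angle 31.5 level 5.10; 0.027 133.5 angle 25.5 level 4.70; 0.03 130.5 angle 17.2 level 4.15; 0.03 136.5 angle 27.0 level 4.80; 0.03 133.5 angle 22.0 level 4.46; 
wheel column profile [72, 62, 17, 17, 35, 40, 56, 106, 109, 104, 92, 75, 20, 17, 35, 37, 64, 120, 122, 122, 131, 95, 24, 14, 32, 46, 74, 142, 145, 153, 78, 62, 97, 92, 80, 59, 58, 63, 69, 42, 19, 20, 5, 48, 65, 41, 21, 15, 11, 19, 20, 19, 20, 20, 19, 19, 19, 18, 20, 20, 16, 9, 127, 124, 119, 119, 119, 112, 105, 103, 103]
```

The four clicks show (a shift of 4.06 levels), but the absolute level is ambiguous from parallax. I'll swing the camera 20° round the wheel axis so it looks squarely at the level-4 mark.

```bash
python3 -m handwheel '[{"tx":-0.02,"ty":0,"tz":0,"ax":0,"ay":0,"az":0,"jaw":-1},{"tx":-0.02,"ty":0,"tz":0,"ax":0,"ay":0,"az":0,"jaw":-1},{"tx":-0.01,"ty":0,"tz":0.0076,"ax":0,"ay":0,"az":0,"jaw":-1},{"tx":0,"ty":0,"tz":0.01,"ax":0,"ay":0,"az":0,"jaw":-1},{"tx":0,"ty":0,"tz":0.01,"ax":0,"ay":0,"az":0,"jaw":-1},{"tx":0,"ty":0,"tz":0,"ax":0,"ay":10,"az":0,"jaw":-1},{"tx":0,"ty":0,"tz":0,"ax":0,"ay":10,"az":0,"jaw":-1},{"tx":0,"ty":0,"tz":0,"ax":0,"ay":0,"az":0,"jaw":-1},{"tx":0,"ty":0,"tz":0,"ax":0,"ay":0,"az":0,"jaw":-1},{"tx":0,"ty":0,"tz":0,"ax":0,"ay":0,"az":0,"jaw":-1}]'
python3 - <<'E'
from red import *
look('v7')
im=np.load('pics/v7.npz')['im']
for nm,(a,b) in dict(wheel=(318,326),markL=(303,308),markR=(334,339)).items(): print(nm,im[80:175,a:b].mean((1,2)).astype(int).tolist())
E
```

```text
time: 29.6
ee_pos: [0.5379, 0.1005, 0.1973]
tcp_rot: [180.0, 20.1, 174.0]
wrist_force: [0.0, -0.2, 0.4]
opening: -0.0
grasp_force: 0.0
rel wheel_top mm: n 98.5 t 102.9 y 0.1 tool axes in console n,t,y
 [[ 0.34  -0.    -0.94 ]
 [-0.94   0.001 -0.34 ]
 [ 0.001  1.     0.   ]] F n,t [0.3 0.3]
red [([312, 117, 20, 7, 135], [321.7, 120.1]), ([157, 264, 50, 29, 615], [185.7, 271.4])]
green [([305, 112, 7, 6, 42], [308.0, 114.5]), ([332, 112, 7, 6, 41], [335.1, 114.5])]
0 rib [321.  80.] mark [array([307.,  85.]), array([335.,  85.])]
1 rib [321.  85.] mark [array([307.,  90.]), array([335.,  90.])]
2 rib [321.  93.] mark [array([307.,  97.]), array([335.,  97.])]
3 rib [321. 103.] mark [array([307., 105.]), array([335., 105.])]
4 rib [321. 114.] mark [array([307., 114.]), array([335., 114.])]
5 rib [321. 124.] mark [array([307., 123.]), array([335., 123.])]
6 rib [321. 134.] mark [array([307., 131.]), array([335., 131.])]
wheel [12, 17, 60, 27, 7, 22, 18, 60, 64, 52, 15, 12, 17, 2, 66, 64, 66, 70, 29, 7, 24, 11, 12, 70, 70, 69, 71, 79, 22, 7, 23, 6, 17, 83, 88, 88, 91, 62, 62, 60, 64, 55, 
[... 331 characters left out ...]
04, 106, 55, 22, 20, 21, 19, 47, 46, 47, 48, 49, 36, 21, 14, 19, 18, 14, 63, 68, 36, 10, 12, 17, 11, 9, 43, 58, 39, 17, 15, 14, 17, 16, 18, 17, 15, 16, 17, 16, 18, 17, 17, 16, 16, 17, 16, 15, 5, 88, 115, 113, 112, 113, 99, 107, 107, 103, 103, 103, 103, 103, 103, 102, 103, 102, 102, 101, 102, 103]
markR [16, 17, 15, 15, 7, 69, 125, 49, 3, 28, 110, 95, 28, 6, 8, 6, 56, 129, 92, 28, 10, 14, 14, 11, 2, 145, 136, 56, 16, 19, 20, 17, 59, 57, 56, 56, 58, 61, 29, 22, 23, 23, 3, 112, 128, 43, 4, 9, 13, 8, 7, 102, 112, 49, 13, 17, 17, 17, 18, 16, 18, 16, 17, 17, 17, 18, 19, 17, 15, 18, 18, 15, 16, 5, 89, 115, 114, 112, 114, 99, 109, 108, 106, 106, 105, 106, 105, 104, 104, 103, 103, 102, 102, 102, 102]
```

```bash
cat > jf.py <<'E'
from fit import *
p=np.load('p.npy');n=np.array([-.643,0,.766]);t=np.array([.766,0,.643]);A=np.array([-.0397,.08,.0327])
def pt(f,r,a,dn,dt,y):a=np.radians(a);return proj(f,T(p,A+[0,y,0]+(r*np.cos(a)+dn)*n+(r*np.sin(a)+dt)*t))[0][1]
M={'v1':np.array([135,195,260,323,378])/5.5+174.6,'v6':np.array([106,136,170,206,240,272,297])/4+66.6,'v7':np.array([86,90.5,97.5,105.5,114.5,123.8,131.7])}
Rb={'v1':np.array([200.5,213.5,226.5,239.5]),'v6':np.array([133.5-32,133.5-21.8,133.5-11,133.5]),'v7':np.array([91.5,100,110,120.1,130])}
im=np.load('pics/v6.npz')['im'];print(dict(zip(range(85,150),im[85:150,318:326].mean((1,2)).astype(int).tolist())))
I={'v1':[0,1,2,3],'v6':[-3,-2,-1,0],'v7':[-3,-2,-1,0,1]}
def res(x,rm=None,full=False):
  o=[]
  for j,f in enumerate(M):
    dn,dt=x[2*j:2*j+2];a=x[6] if f=='v1' else x[7]
    o+=[pt(f,x[8],-45+15*i,dn,dt,.011)-v for i,v in enumerate(M[f])]
    sg=-1 if f=='v1' else 1
    o+=[pt(f,x[9],-45+15*(a+sg*i if f!='v1' else a+i),dn,dt,0)-v for i,v in zip(I[f],Rb[f])]
  o+=list(np.array(x[:6])/.002*.3)
  o+=[(x[9]-.0295)/.0005*.3,(x[8]-.026)/.0007*.3]
  return o
r=least_squares(res,[0]*6+[.4,4.4,.0255,.0295],x_scale=[.001]*6+[.1,.1,.001,.001]);print(r.x.round(4),np.abs(r.fun).max().round(2),r.cost)
E
python3 jf.py
```

```text
{85: 16, 86: 12, 87: 26, 88: 18, 89: 50, 90: 65, 91: 67, 92: 57, 93: 14, 94: 20, 95: 36, 96: 35, 97: 70, 98: 72, 99: 69, 100: 72, 101: 62, 102: 17, 103: 17, 104: 35, 105: 40, 106: 56, 107: 106, 108: 109, 109: 104, 110: 92, 111: 75, 112: 20, 113: 17, 114: 35, 115: 37, 116: 64, 117: 120, 118: 122, 119: 122, 120: 131, 121: 95, 122: 24, 123: 14, 124: 32, 125: 46, 126: 74, 127: 142, 128: 145, 129: 153, 130: 78, 131: 62, 132: 97, 133: 92, 134: 80, 135: 59, 136: 58, 137: 63, 138: 69, 139: 42, 140: 19, 141: 20, 142: 5, 143: 48, 144: 65, 145: 41, 146: 21, 147: 15, 148: 11, 149: 19}
[ 1.000e-04  1.300e-03  9.000e-04  9.000e-04 -1.300e-03  6.000e-04
  3.190e-01  4.476e+00  2.590e-02  2.920e-02] 1.03 2.9662099629993475
```

Both readings sit about 0.4 of a pitch off a whole level, so I can't tell which level it is by looking. I'll use the stop past level 6 as a physical reference and roll up while counting clicks.

```bash
python3 -m handwheel '[{"tx":0,"ty":0,"tz":0,"ax":0,"ay":-10,"az":0,"jaw":-1},{"tx":0,"ty":0,"tz":0,"ax":0,"ay":-10,"az":0,"jaw":-1},{"tx":0.03,"ty":0,"tz":0,"ax":0,"ay":0,"az":0,"jaw":-1},{"tx":0.03,"ty":0,"tz":0.01,"ax":0,"ay":0,"az":0,"jaw":-1},{"tx":0.03,"ty":0,"tz":0.02,"ax":0,"ay":0,"az":0,"jaw":-1},{"tx":0.023,"ty":0,"tz":0.03,"ax":0,"ay":0,"az":0,"jaw":-1},{"tx":0,"ty":0,"tz":0.03,"ax":0,"ay":0,"az":0,"jaw":-1},{"tx":0,"ty":0,"tz":0.004,"ax":0,"ay":0,"az":0,"jaw":-1},{"tx":0,"ty":0,"tz":0,"ax":0,"ay":0,"az":0,"jaw":-1},{"tx":0,"ty":0,"tz":0,"ax":0,"ay":0,"az":0,"jaw":-1}]'; python3 g.py|grep -v '\[\['
```

```text
time: 30.9
ee_pos: [0.5131, 0.1035, 0.0541]
tcp_rot: [179.9, 40.1, 173.9]
wrist_force: [0.2, 0.1, -0.3]
opening: -0.0006
grasp_force: 0.0
rel wheel_top mm: n 4.9 t -8.2 y 0.5 tool axes in console n,t,y
 [-1.     0.001  0.002]
 [ 0.001  1.     0.   ]] F n,t [-0.4 -0.1]
```

```bash
python3 -m handwheel '[{"tx":0,"ty":0,"tz":0.003,"ax":0,"ay":0,"az":0,"jaw":-1},{"tx":0,"ty":0,"tz":0.001,"ax":0,"ay":0,"az":0,"jaw":-1},{"tx":0,"ty":0,"tz":0.0006,"ax":0,"ay":0,"az":0,"jaw":-1},{"tx":-0.0013,"ty":0,"tz":0,"ax":0,"ay":0,"az":0,"jaw":-1},{"tx":-0.0013,"ty":0,"tz":0,"ax":0,"ay":0,"az":0,"jaw":-1},{"tx":-0.0013,"ty":0,"tz":0,"ax":0,"ay":0,"az":0,"jaw":-1},{"tx":-0.0013,"ty":0,"tz":0,"ax":0,"ay":0,"az":0,"jaw":-1},{"tx":-0.0013,"ty":0,"tz":0,"ax":0,"ay":0,"az":0,"jaw":-1},{"tx":-0.0013,"ty":0,"tz":0,"ax":0,"ay":0,"az":0,"jaw":-1},{"tx":0,"ty":0,"tz":0,"ax":0,"ay":0,"az":0,"jaw":-1}]'; python3 g.py|grep -v '\[\['
python3 -m handwheel '[{"tx":-0.0013,"ty":0,"tz":0,"ax":0,"ay":0,"az":0,"jaw":-1},{"tx":-0.0013,"ty":0,"tz":0,"ax":0,"ay":0,"az":0,"jaw":-1},{"tx":-0.0013,"ty":0,"tz":0,"ax":0,"ay":0,"az":0,"jaw":-1},{"tx":-0.0013,"ty":0,"tz":0,"ax":0,"ay":0,"az":0,"jaw":-1},{"tx":-0.0013,"ty":0,"tz":0,"ax":0,"ay":0,"az":0,"jaw":-1},{"tx":-0.0013,"ty":0,"tz":0,"ax":0,"ay":0,"az":0,"jaw":-1},{"tx":0,"ty":0,"tz":0,"ax":0,"ay":0,"az":0,"jaw":-1},{"tx":0,"ty":0,"tz":0,"ax":0,"ay":0,"az":0,"jaw":-1},{"tx":0,"ty":0,"tz":0,"ax":0,"ay":0,"az":0,"jaw":-1},{"tx":0,"ty":0,"tz":0,"ax":0,"ay":0,"az":0,"jaw":-1}]'; python3 g.py|grep -v '\[\['
```

```text
time: 32.15
ee_pos: [0.5228, 0.1027, 0.0566]
tcp_rot: [179.9, 40.2, 173.9]
wrist_force: [-13.6, -0.4, 14.8]
opening: -0.0002
grasp_force: 9.9
rel wheel_top mm: n 0.5 t 0.8 y 0.7 tool axes in console n,t,y
 [-1.     0.002  0.003]
 [ 0.002  1.     0.   ]] F n,t [20.  -0.8]
time: 33.4
ee_pos: [0.5262, 0.1023, 0.0589]
tcp_rot: [-180.0, 39.8, 174.1]
wrist_force: [-33.8, 3.0, 20.3]
opening: 0.0005
grasp_force: 18.8
rel wheel_top mm: n 0.0 t 4.9 y 0.6 tool axes in console n,t,y
 [-1.    -0.001 -0.003]
 [-0.001  1.     0.001]] F n,t [ 37.4 -12.9]
```

The wheel took one click and then jammed against the stop, with 13 N tangential. I'll back off and look.

```bash
python3 -m handwheel '[{"tx":0.002,"ty":0,"tz":-0.003,"ax":0,"ay":0,"az":0,"jaw":-1},{"tx":0,"ty":0,"tz":-0.02,"ax":0,"ay":0,"az":0,"jaw":-1},{"tx":0,"ty":0,"tz":-0.03,"ax":0,"ay":0,"az":0,"jaw":-1},{"tx":-0.02,"ty":0,"tz":-0.03,"ax":0,"ay":0,"az":0,"jaw":-1},{"tx":-0.03,"ty":0,"tz":-0.02,"ax":0,"ay":0,"az":0,"jaw":-1},{"tx":-0.03,"ty":0,"tz":0,"ax":0,"ay":0,"az":0,"jaw":-1},{"tx":-0.02,"ty":0,"tz":0,"ax":0,"ay":10,"az":0,"jaw":-1},{"tx":0,"ty":0,"tz":0,"ax":0,"ay":10,"az":0,"jaw":-1},{"tx":0,"ty":0,"tz":0,"ax":0,"ay":0,"az":0,"jaw":-1},{"tx":0,"ty":0,"tz":0,"ax":0,"ay":0,"az":0,"jaw":-1}]'
python3 - <<'E'
from red import *
look('v8')
im=np.load('pics/v8.npz')['im']
print([(80+i,v) for i,v in enumerate(im[80:160,318:326].mean((1,2)).astype(int).tolist())])
E
```

```text
time: 34.65
ee_pos: [0.5362, 0.1006, 0.2001]
tcp_rot: [-180.0, 20.1, 174.0]
wrist_force: [0.4, -0.4, -0.1]
opening: -0.0002
grasp_force: 0.0
rel wheel_top mm: n 101.7 t 103.4 y 0.0 tool axes in console n,t,y
 [[ 0.34  -0.001 -0.94 ]
 [-0.94   0.    -0.34 ]
 [ 0.001  1.    -0.001]] F n,t [-0.4  0.3]
red [([313, 132, 19, 6, 114], [322.0, 134.5]), ([159, 263, 50, 29, 612], [187.5, 270.3])]
green [([306, 113, 6, 6, 36], [308.5, 115.5]), ([333, 112, 6, 7, 41], [335.4, 115.1])]
0 rib [321.  81.] mark [array([307.,  86.]), array([335.,  86.])]
1 rib [321.  86.] mark [array([307.,  91.]), array([335.,  91.])]
2 rib [321.  94.] mark [array([307.,  98.]), array([336.,  97.])]
3 rib [321. 104.] mark [array([307., 106.]), array([336., 106.])]
4 rib [321. 114.] mark [array([307., 114.]), array([336., 114.])]
5 rib [321. 125.] mark [array([307., 123.]), array([335., 123.])]
6 rib [321. 134.] mark [array([307., 131.]), array([335., 131.])]
[(80, 15), (81, 10), (82, 7), (83, 18), (84, 19), (85, 60), (86, 50), (87, 12), (88, 12), (89, 19), (90, 16), (91, 62), (92, 64), (93, 68), (94, 28), (95, 8), (96, 24), (97, 10), (98, 15), (99, 67), (100, 67), (101, 67), (102, 72), (103, 30), (104, 6), (105, 22), (106, 10), (107, 0), (108, 81), (109, 83), (110, 78), (111, 79), (112, 93), (113, 39), (114, 6), (115, 26), (116, 18), (117, 0), (118, 92), (119, 90), (120, 86), (121, 88), (122, 94), (123, 37), (124, 7), (125, 22), (126, 6), (127, 16), (128, 67), (129, 66), (130, 63), (131, 58), (132, 43), (133, 42), (134, 50), (135, 45), (136, 40), (137, 45), (138, 49), (139, 20), (140, 16), (141, 16), (142, 17), (143, 16), (144, 16), (145, 17), (146, 14), (147, 17), (148, 17), (149, 17), (150, 18), (151, 18), (152, 16), (153, 4), (154, 90), (155, 117), (156, 115), (157, 114), (158, 116), (159, 88)]
```

Now the ribs line up with the marks and the red rib is at row 134.5, which is level 6. Before this it had been left halfway, at about 4.5. I need to roll it back two clicks (15.7 mm), so I'll land high on the slope.

```bash
python3 -m handwheel '[{"tx":0,"ty":0,"tz":0,"ax":0,"ay":-10,"az":0,"jaw":-1},{"tx":0,"ty":0,"tz":0,"ax":0,"ay":-10,"az":0,"jaw":-1},{"tx":0.03,"ty":0,"tz":0,"ax":0,"ay":0,"az":0,"jaw":-1},{"tx":0.03,"ty":0,"tz":0.01,"ax":0,"ay":0,"az":0,"jaw":-1},{"tx":0.03,"ty":0,"tz":0.02,"ax":0,"ay":0,"az":0,"jaw":-1},{"tx":0.0055,"ty":0,"tz":0.03,"ax":0,"ay":0,"az":0,"jaw":-1},{"tx":0,"ty":0,"tz":0.03,"ax":0,"ay":0,"az":0,"jaw":-1},{"tx":0,"ty":0,"tz":0.008,"ax":0,"ay":0,"az":0,"jaw":-1},{"tx":0,"ty":0,"tz":0,"ax":0,"ay":0,"az":0,"jaw":-1},{"tx":0,"ty":0,"tz":0,"ax":0,"ay":0,"az":0,"jaw":-1}]'; python3 g.py|grep -v '\[\['
```

```text
time: 35.95
ee_pos: [0.5265, 0.1021, 0.0658]
tcp_rot: [179.9, 40.2, 174.0]
wrist_force: [-0.6, 0.4, 0.2]
opening: -0.0001
grasp_force: 0.0
rel wheel_top mm: n 5.2 t 9.6 y 0.5 tool axes in console n,t,y
 [-1.     0.001  0.003]
 [ 0.001  1.     0.   ]] F n,t [ 0.6 -0.4]
```

```bash
python3 -m handwheel '[{"tx":0,"ty":0,"tz":0.002,"ax":0,"ay":0,"az":0,"jaw":-1},{"tx":0,"ty":0,"tz":0.001,"ax":0,"ay":0,"az":0,"jaw":-1},{"tx":0,"ty":0,"tz":0.0007,"ax":0,"ay":0,"az":0,"jaw":-1},{"tx":0,"ty":0,"tz":0.0007,"ax":0,"ay":0,"az":0,"jaw":-1},{"tx":0,"ty":0,"tz":0,"ax":0,"ay":0,"az":0,"jaw":-1},{"tx":0,"ty":0,"tz":0,"ax":0,"ay":0,"az":0,"jaw":-1},{"tx":0,"ty":0,"tz":0,"ax":0,"ay":0,"az":0,"jaw":-1},{"tx":0,"ty":0,"tz":0,"ax":0,"ay":0,"az":0,"jaw":-1},{"tx":0,"ty":0,"tz":0,"ax":0,"ay":0,"az":0,"jaw":-1},{"tx":0,"ty":0,"tz":0,"ax":0,"ay":0,"az":0,"jaw":-1}]'; python3 g.py|grep -v '\[\['
```

```text
time: 37.2
ee_pos: [0.5295, 0.1015, 0.0615]
tcp_rot: [180.0, 40.1, 174.0]
wrist_force: [-3.0, -0.5, 5.9]
opening: 0.0003
grasp_force: 3.3
rel wheel_top mm: n -0.1 t 9.1 y 0.2 tool axes in console n,t,y
 [-1.     0.001  0.002]
 [ 0.001  1.    -0.001]] F n,t [6.4 1.5]
```

```bash
python3 -m handwheel '[{"tx":0.0013,"ty":0,"tz":0,"ax":0,"ay":0,"az":0,"jaw":-1},{"tx":0.0013,"ty":0,"tz":0,"ax":0,"ay":0,"az":0,"jaw":-1},{"tx":0.0013,"ty":0,"tz":-0.0001,"ax":0,"ay":0,"az":0,"jaw":-1},{"tx":0.0013,"ty":0,"tz":-0.0001,"ax":0,"ay":0,"az":0,"jaw":-1},{"tx":0.0013,"ty":0,"tz":-0.0001,"ax":0,"ay":0,"az":0,"jaw":-1},{"tx":0.0013,"ty":0,"tz":0,"ax":0,"ay":0,"az":0,"jaw":-1},{"tx":0,"ty":0,"tz":0,"ax":0,"ay":0,"az":0,"jaw":-1},{"tx":0,"ty":0,"tz":0,"ax":0,"ay":0,"az":0,"jaw":-1},{"tx":0,"ty":0,"tz":0,"ax":0,"ay":0,"az":0,"jaw":-1},{"tx":0,"ty":0,"tz":0,"ax":0,"ay":0,"az":0,"jaw":-1}]'; python3 g.py|grep -v '\[\['
```

```text
time: 38.45
ee_pos: [0.5236, 0.1022, 0.0575]
tcp_rot: [180.0, 40.2, 174.0]
wrist_force: [-9.8, -1.6, 10.8]
opening: 0.0001
grasp_force: 7.5
rel wheel_top mm: n 0.6 t 2.0 y 0.3 tool axes in console n,t,y
 [-1.     0.001  0.003]
 [ 0.001  1.    -0.001]] F n,t [14.5 -0.4]
```

```bash
python3 -m handwheel '[{"tx":0,"ty":0,"tz":-0.0003,"ax":0,"ay":0,"az":0,"jaw":-1},{"tx":0.0013,"ty":0,"tz":0,"ax":0,"ay":0,"az":0,"jaw":-1},{"tx":0.0013,"ty":0,"tz":0,"ax":0,"ay":0,"az":0,"jaw":-1},{"tx":0.0013,"ty":0,"tz":0,"ax":0,"ay":0,"az":0,"jaw":-1},{"tx":0.0013,"ty":0,"tz":0,"ax":0,"ay":0,"az":0,"jaw":-1},{"tx":0.0013,"ty":0,"tz":0,"ax":0,"ay":0,"az":0,"jaw":-1},{"tx":0.0013,"ty":0,"tz":0,"ax":0,"ay":0,"az":0,"jaw":-1},{"tx":0.0003,"ty":0,"tz":0,"ax":0,"ay":0,"az":0,"jaw":-1},{"tx":0,"ty":0,"tz":0,"ax":0,"ay":0,"az":0,"jaw":-1},{"tx":0,"ty":0,"tz":0,"ax":0,"ay":0,"az":0,"jaw":-1}]'; python3 g.py|grep -v '\[\['
```

```text
time: 39.7
ee_pos: [0.5171, 0.1029, 0.0521]
tcp_rot: [180.0, 40.1, 174.0]
wrist_force: [-8.8, -1.3, 8.9]
opening: 0.0002
grasp_force: 6.2
rel wheel_top mm: n 0.7 t -6.5 y 0.3 tool axes in console n,t,y
 [-1.     0.001  0.002]
 [ 0.001  1.    -0.001]] F n,t [12.3 -0.9]
```

```bash
python3 -m handwheel '[{"tx":0,"ty":0,"tz":-0.003,"ax":0,"ay":0,"az":0,"jaw":-1},{"tx":0,"ty":0,"tz":-0.02,"ax":0,"ay":0,"az":0,"jaw":-1},{"tx":0,"ty":0,"tz":-0.03,"ax":0,"ay":0,"az":0,"jaw":-1},{"tx":-0.03,"ty":0,"tz":-0.03,"ax":0,"ay":0,"az":0,"jaw":-1},{"tx":-0.03,"ty":0,"tz":-0.017,"ax":0,"ay":0,"az":0,"jaw":-1},{"tx":-0.03,"ty":0,"tz":0,"ax":0,"ay":0,"az":0,"jaw":-1},{"tx":-0.02,"ty":0,"tz":0,"ax":0,"ay":10,"az":0,"jaw":-1},{"tx":0,"ty":0,"tz":0,"ax":0,"ay":10,"az":0,"jaw":-1},{"tx":0,"ty":0,"tz":0,"ax":0,"ay":0,"az":0,"jaw":-1},{"tx":0,"ty":0,"tz":0,"ax":0,"ay":0,"az":0,"jaw":-1}]'
python3 - <<'E'
from red import *
look('v9')
im=np.load('pics/v9.npz')['im']
print([(80+i,v) for i,v in enumerate(im[80:142,318:326].mean((1,2)).astype(int).tolist())])
E
```

```text
time: 40.95
ee_pos: [0.536, 0.1006, 0.1974]
tcp_rot: [-180.0, 20.2, 174.0]
wrist_force: [-0.6, -0.1, 0.1]
opening: -0.0002
grasp_force: 0.0
rel wheel_top mm: n 99.8 t 101.6 y 0.0 tool axes in console n,t,y
 [[ 0.34  -0.001 -0.941]
 [-0.941  0.    -0.34 ]
 [ 0.001  1.    -0.001]] F n,t [ 0.4 -0.3]
red [([312, 114, 20, 7, 138], [321.6, 117.0]), ([158, 265, 50, 29, 603], [186.4, 272.2])]
green [([306, 114, 6, 7, 39], [308.5, 116.8]), ([333, 114, 6, 7, 38], [335.5, 116.7])]
0 rib [321.  82.] mark [array([307.,  87.]), array([335.,  87.])]
1 rib [321.  87.] mark [array([307.,  92.]), array([336.,  92.])]
2 rib [321.  96.] mark [array([307.,  99.]), array([336.,  99.])]
3 rib [321. 105.] mark [array([307., 107.]), array([336., 107.])]
4 rib [321. 116.] mark [array([307., 116.]), array([336., 116.])]
5 rib [321. 126.] mark [array([307., 125.]), array([336., 125.])]
6 rib [321. 136.] mark [array([307., 133.]), array([335., 133.])]
[(80, 14), (81, 15), (82, 14), (83, 8), (84, 12), (85, 13), (86, 43), (87, 64), (88, 26), (89, 5), (90, 23), (91, 4), (92, 57), (93, 64), (94, 65), (95, 54), (96, 15), (97, 14), (98, 18), (99, 3), (100, 58), (101, 67), (102, 65), (103, 68), (104, 74), (105, 21), (106, 8), (107, 20), (108, 7), (109, 15), (110, 78), (111, 78), (112, 78), (113, 70), (114, 61), (115, 63), (116, 58), (117, 63), (118, 57), (119, 62), (120, 65), (121, 90), (122, 88), (123, 91), (124, 74), (125, 21), (126, 11), (127, 17), (128, 5), (129, 32), (130, 66), (131, 64), (132, 63), (133, 68), (134, 29), (135, 14), (136, 16), (137, 8), (138, 30), (139, 65), (140, 33), (141, 13)]
```

The red rib (row 117.0) is level with the green marks (116.8), so the wheel is at level 4. The last picture showed the slide flat in the holder with blue at the port, and the arm is clear.

```bash
python3 -c "
from workcell import workorder
print(workorder.job_done())"
```

```text
the job is handed in; nothing more can be done
None
```

I handed the job in at about 41 s: the slide is turned round in its holder, blue end at the port and lying flat as far as the pictures show, and the wheel is at level 4 with its red rib level with the green marks. On the way the wheel stuck between clicks near 4.5, so I rolled it up against the stop past level 6 and back two clicks. Handing in returned no verdict.

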